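# Square up a row of wafer batons with a click-stop guide

### The job

Square up the half-dipped wafer batons for the next machine: wind the click dial of the squaring board counter-clockwise to its open stop, then lay every baton from the belt on the deck between the blue-faced guide bar and the fence, flat, next to one another and straight across from bar to fence, all with the chocolate end at the fence. Then turn the dial exactly seven clicks clockwise from the stop, so that the bar pushes the row flush against the fence without crushing it, and back it off two clicks so that the row can be lifted out; leave the other things on the bench where they are.

Things in the scene. Friction and masses are not known exactly. Their poses are not given: they have to be found in the camera images.
- board: squaring board, fixed: green plastic deck 220 x 230 mm, top 12 mm above the bench. Origin on its underside; x points from the dial across the deck to the fence, y along the fence, z up. Deck: x -80 to +140, y -115 to +115 mm. Grey gear head under the dial: x -149 to -65, y -42 to +42 mm, top 46 mm above the bench; two rod bushings 20 x 26 mm at x -68, y -88 and +88 mm, top 40 mm
- guide_bar: aluminium guide bar with a blue face, 206 mm along the board's y, 12 mm thick, top 33 mm above the bench; the dial's screw slides it along the board's x. Its origin lies at the board's origin when it is at the open stop; its face towards the fence is at x -24.5 mm from its origin: fully open it is 129.5 mm from the fence, and each click brings it 4 mm nearer
- dial (a joint): angle of the click dial, rad: 0 at the open stop (counter-clockwise end, seen from above), growing clockwise up to 3.14 at the other stop. A ball detent clicks every 20 degrees (0.349 rad); let go between clicks the dial springs into the nearest one; about 0.1 N m takes it over a click. A white pointer on the bar shows the tick on the gear head: one a click, the seventh red
- dial_grip (a point): point on the dial's vertical axis, 77.5 mm above the bench, where the TCP can grip: the black dial has a bar grip 46 mm long, 14 mm thick, standing 53 to 83 mm above the bench on a disc 52 mm across. The point's x axis runs along the bar; the bar lies along the board's x when the dial is at 0
- fence_mid (a point): foot of the fence's face, in the middle of its length, on the deck (12 mm above the bench, x +105 mm in the board's frame). The fence is an aluminium plate 214 mm long and 24 mm high above the deck
- baton_0: half-dipped wafer baton, 100 x 18 x 18 mm, 28 g, square in section (any long side may lie down); origin at its centre, x along its length towards the chocolate-coated end; it starts on the blue belt, whose top is 49.5 mm above the bench; may be absent
- baton_0_tip (a point): middle of that baton's chocolate-coated end face, 50 mm from its centre
- baton_1: half-dipped wafer baton, 100 x 18 x 18 mm, 28 g, square in section (any long side may lie down); origin at its centre, x along its length towards the chocolate-coated end; it starts on the blue belt, whose top is 49.5 mm above the bench; may be absent
- baton_1_tip (a point): middle of that baton's chocolate-coated end face, 50 mm from its centre
- baton_2: half-dipped wafer baton, 100 x 18 x 18 mm, 28 g, square in section (any long side may lie down); origin at its centre, x along its length towards the chocolate-coated end; it starts on the blue belt, whose top is 49.5 mm above the bench; may be absent
- baton_2_tip (a point): middle of that baton's chocolate-coated end face, 50 mm from its centre
- baton_3: half-dipped wafer baton, 100 x 18 x 18 mm, 28 g, square in section (any long side may lie down); origin at its centre, x along its length towards the chocolate-coated end; it starts on the blue belt, whose top is 49.5 mm above the bench; may be absent
- baton_3_tip (a point): middle of that baton's chocolate-coated end face, 50 mm from its centre
- baton_4: half-dipped wafer baton, 100 x 18 x 18 mm, 28 g, square in section (any long side may lie down); origin at its centre, x along its length towards the chocolate-coated end; it starts on the blue belt, whose top is 49.5 mm above the bench; may be absent
- baton_4_tip (a point): middle of that baton's chocolate-coated end face, 50 mm from its centre
- pastry_brush: bystander: pastry brush with a wooden handle, 164 mm, on the bench in front of the belt; origin at its middle
- timer: bystander: white kitchen timer with a red dial, 59 mm wide, 40 mm high, on the bench; origin at its middle
- marker: bystander: white marker pen with a blue cap, 143 mm, on the bench in front of the belt; origin at its middle

How it is judged:
By the outcome, as a careful person would: the job done as asked, in the order asked, and still so for the second after the job is handed in, with the robot touching nothing.
Of baton_0, baton_1, baton_2, baton_3, baton_4 only 3 to 5 are there at a start; the rules pass over those that are not, and their reading is None.
At some moment in a run one of baton_0, baton_1, baton_2, baton_3, baton_4 may be knocked a few centimetres aside while the robot is not near it.
Once in a run the grip may slacken for a moment while it holds something.
It also fails if it takes over 210 s, if anything falls off the work surface, if the arm or the gripper's body presses on something with over 40 N, if the wrist force passes 120 N, or if a joint passes its speed limit or range.

### The arm

A 7-joint arm with a two-finger parallel gripper is mounted at the origin on a cart in front of the work surface, level with it; the furniture and walls round the work are solid. World frame = base frame: x ahead of the robot, y to its left, z up, the work surface at z = 0. Lengths are in m, angles in rad, forces in N, time in s.
With the tool pointing down it reaches from about 0.4 to 0.875 m from the base axis. Payload 6.5 kg.
Tool frame: the origin (TCP) lies between the finger pads, 19 mm behind the fingertips; this is the grasp point; z points along the fingers, y is the line along which they close (so a half turn about z gives the same grasp; the last joint's range is limited). The gripper opens to 88 mm and grips with 3 to 60 N. Pads are 18 mm wide; open, the fingers measure 123 mm over their backs; the gripper's body (75 mm by 187 mm) begins 45 mm behind the grasp point.
Start: joints at [1.074, 0.536, -0.004, 1.538, 0.003, 1.067, -0.071], TCP at [0.271, -0.591, 0.257] pointing down, gripper open.
Joint ranges: [-2.7, 2.7], [-0.37, 2.16], [-1.27, 1.26], [0.24, 2.4], [-1.31, 4.45], [0.19, 1.91], [-2.76, 2.76]. Speed limits (rad/s): [2.39, 2.39, 3.14, 3.14, 3.14, 3.14, 3.14].

### API

Orientations are given as a unit quaternion [x, y, z, w].
In Python, from plant import bot gives the robot as it stands.
- The arm moves only by the tool play_rows, never from a script. Its argument "deltas" is one flat list of numbers, 7 for each row, row after row: the opening, from -1 (shut) to 1 (fully open), then the shift along the tool's x, y, z each as a share of 25 mm, from -1 to 1, then the turn, a rotation vector about the tool's x, y, z each as a share of 45 degrees, from -1 to 1. In form: [hand, tx, ty, tz, wx, wy, wz, hand, tx, ty, tz, wx, wy, wz, ...]. A call has 1 to 20 rows; each row shifts and turns the commanded pose from where the row before left it, along the tool's axes as they then stand; what a row does not reach is not made up. A row lasts 1/12 s, in which the tool goes at most 41.7 mm and 7.16 degrees, less where a joint would pass 70% of its speed; a pose out of reach is approached as far as the arm can. A call with a number of a shift or a turn outside -1 to 1 is refused whole. A call with a gripper value outside its range is refused whole. The fingers move at their own pace and stop on an object; "grip_force" is the grip in N (left out, the last holds). Time passes only in rows, so rows that do not move let the fingers close. It gives the time, the measured TCP pose, the force, the opening and the grip force at its end, in the units of the state.
- bot.observe(): the state, without advancing time (a new reading comes with each control period).
- bot.camera(name): name is "side" or "top"; returns a dict with "color" (480x640x3 uint8, red, green, blue), "range_z" (480x640 float32, m along the optical axis (not along the pixel's ray), 0 where there is no reading), "vfov" (degrees; the focal length in pixels is half the picture's height over the tangent of half this angle, whatever the lens; pixels are square), "cx", "cy" (the principal point, pixels), "origin" and "orientation" of the camera in the world. Camera axes: x right, y up, looking along -z (the intrinsics and any distortion apply to the point x, -y, -z); pixel columns grow to the right and rows downward; lengths in m; the calibration is good to about 2 mm. A picture is of the moment at which its call begins.
- bot.close_job(): hands the job in; it is judged then, once.
Trained networks look in a picture, given as the dict that the camera call returned (one of the last four; its "shot" number tells which), for a name from the list of things; names that differ only in an ending like _2 or _b are one class to them, and where a whole thing is asked for, a point or a joint stands for the part that bears it (a point fixed in the world has none). Each returns a list of dicts, best first, with "confidence" (0 to 1); they miss things now and then, are a little off and sometimes report something else, mostly with a low value. They report only what shows in the picture. A call takes as long as a camera call.
- bot.boxes_of(target, picture): "rect" ([centre column, centre row, width, height] in pixels, round what is visible of it).
The state is a dict: "time_s": time; "qpos": joint angles; "qvel": joint speeds; "effort": joint torques, N m; "ee_pos": TCP position; "tcp_rot": TCP orientation; "force": force on the tool from outside, world axes, zero at the start; "ft_torque": the same for the moment, N m; "finger_gap": opening from 0.0 (shut) to 1.0 (fully open); "finger_force": force on a finger pad.
Only numpy, scipy, OpenCV 4.12 (cv2) and the standard library are available. Lean on these libraries where they do the work, as an engineer would, in place of code of your own. Each camera call takes 0.05 s, during which the arm holds its last target. There are 200 camera calls.

## Working session

There is one attempt and no reset: what is moved stays moved. The work goes in short steps, Python scripts to look and compute and a tool call to move; the robot and the scene stay as the last step left them, time stands still between calls to the robot, and variables do not carry over. Pictures are saved under pics/ and viewed, at most 14 in all, crops included, and the job is handed in when it is done.

Besides the shell and the picture viewer there is one more tool, called after "Request:" as name(argument=value, ...) on one line, values as JSON. play_rows: Moves the arm, as the interface text tells. Shift numbers are shares of 25 mm and turn numbers shares of 45 degrees, none past 1 either way. Its arguments: {"type":"object","properties":{"deltas":{"type":"array","items":{"type":"number"}},"grip_force":{"type":"number"}},"required":["deltas"]}

```bash
mkdir -p pics; ls; cat > h.py <<'E'
import numpy as np,cv2
from scipy.spatial.transform import Rotation as R
from plant import bot
def K(p):
    f=240/np.tan(np.radians(p["vfov"])/2); return f,p["cx"],p["cy"]
def cloud(p):
    f,cx,cy=K(p); v,u=np.mgrid[0:480,0:640]; z=p["range_z"]
    c=np.stack([(u-cx)/f*z,-(v-cy)/f*z,-z],-1)
    return R.from_quat(p["orientation"]).apply(c.reshape(-1,3)).reshape(480,640,3)+np.array(p["origin"])
def save(p,n): cv2.imwrite("pics/"+n,cv2.cvtColor(p["color"],cv2.COLOR_RGB2BGR))
E
python3 - <<'E'
from h import *
s=bot.observe(); print(s)
for n in ["top","side"]:
    p=bot.camera(n); save(p,n+"0.png"); np.save(n+"0.npy",cloud(p)); print({k:v for k,v in p.items() if k not in("color","range_z")})
    for t in ["baton_0","board","guide_bar","dial","baton_0_tip"]:
        for d in bot.boxes_of(t,p): print(n,t,np.round(d["rect"]),round(d["confidence"],2))
E
```

```text
pics
{'time_s': 0.0, 'qpos': array([ 1.07378557,  0.5371395 , -0.004399  ,  1.5388327 ,  0.0026119 ,
        1.06730251, -0.07123262]), 'qvel': array([-8.55442328e-04, -1.21428067e-03, -1.32458802e-03,  7.83732251e-05,
        1.38437857e-03, -6.81696118e-04,  5.03209463e-04]), 'effort': array([ 3.24219866e-05, -5.70978642e+01,  9.90707651e-01, -2.51604152e+01,
       -5.62098669e-02,  1.77538296e-02,  1.69179234e-04]), 'ee_pos': array([ 0.27117234, -0.59011235,  0.25657248]), 'tcp_rot': array([ 9.76888316e-01,  2.13748719e-01, -2.53664627e-04, -7.99080123e-04]), 'force': array([-0.74777094,  0.44131822, -0.39912439]), 'ft_torque': array([-0.0670572 , -0.01091485, -0.01441352]), 'finger_force': 0.0, 'finger_gap': 1.0000538215818897}
{'vfov': 45.2040255522621, 'cx': 321.47151789396185, 'cy': 242.27810898389677, 'origin': array([0.41693359, 0.04327916, 1.33497985]), 'orientation': array([ 0.03218932, -0.02155311, -0.69656587,  0.7164463 ]), 'shot': 1}
top baton_0 [400. 210.  28.  43.] 0.89
top baton_0 [321. 203.  42.  28.] 0.69
top baton_0 [440. 211.  15.  48.] 0.59
top board [199. 248. 133. 145.] 0.67
top guide_bar [212. 270.  97.  81.] 0.77
top dial [224. 289.  25.  28.] 0.77
top baton_0_tip [199. 248. 132. 143.] 0.47
{'vfov': 44.0092388843738, 'cx': 316.2630250072452, 'cy': 240.74406444074205, 'origin': array([-0.72592548,  0.22050425,  0.96283989]), 'orientation': array([-0.29623314,  0.34443814,  0.67540021, -0.58089831]), 'shot': 2}
side baton_0 [299. 222.  37.  10.] 0.87
side baton_0 [362. 215.  19.  15.] 0.68
side board [196. 269. 122.  80.] 0.85
side guide_bar [212. 275.  93.  51.] 0.76
side dial [222. 272.  20.  23.] 0.71
side dial [213. 276.  84.  53.] 0.4
side dial [195. 269. 121.  87.] 0.23
```

```bash
python3 - <<'E'
import cv2
a=cv2.imread("pics/top0.png")[150:360,110:510]; cv2.imwrite("pics/top0c.png",cv2.resize(a,None,fx=2,fy=2,interpolation=cv2.INTER_CUBIC))
E
```

```text
(no output)
```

View pics/top0c.png

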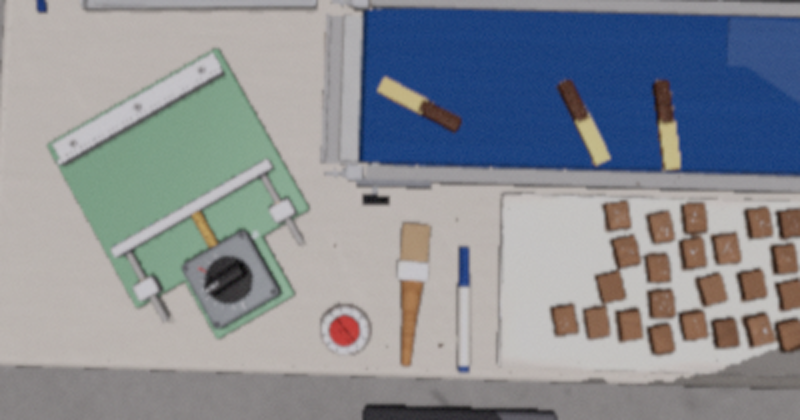

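View pics/side0.png

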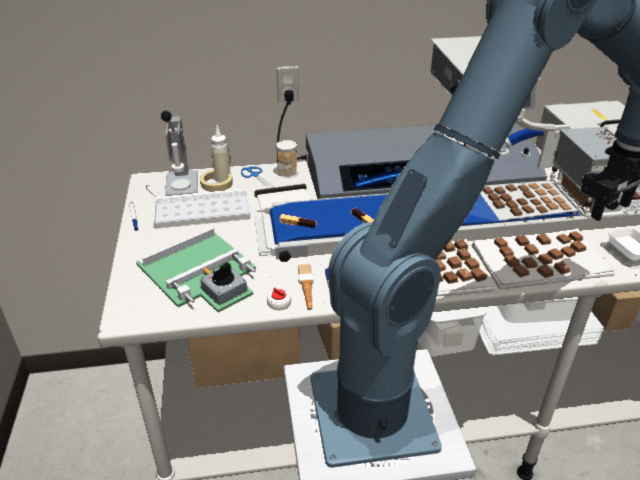

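Top crop: three batons on the belt at full-image (321,203), (400,210), (440,211); the board is at the left, rotated, with its dial at (224,289) and its fence at the upper left. The brush, timer and marker lie in front of the belt.

```bash
cat >> h.py <<'E'
def ray(p,uv,z):
    f,cx,cy=K(p); uv=np.atleast_2d(uv).astype(float)
    d=np.c_[(uv[:,0]-cx)/f,-(uv[:,1]-cy)/f,-np.ones(len(uv))]; d=R.from_quat(p["orientation"]).apply(d); o=np.array(p["origin"])
    return (o+d*((z-o[2])/d[:,2])[:,None])[:,:2]
def batons(p,ztop=.0675,show=True,roi=None):
    """all batons in a top picture: yellow+brown blobs; returns centre xy, dir angle (towards chocolate), length, width"""
    h=cv2.cvtColor(p["color"],cv2.COLOR_RGB2HSV).astype(int); H,S,V=h[...,0],h[...,1],h[...,2]
    yel=(H>15)&(H<35)&(S>60)&(V>120); bro=((H<16)|(H>170))&(S>60)&(V<125)&(V>15)
    m=(yel|bro).astype(np.uint8); 
    if roi is not None: r=np.zeros_like(m); r[roi[1]:roi[3],roi[0]:roi[2]]=1; m*=r
    n,l,st,c=cv2.connectedComponentsWithStats(m); out=[]
    for i in range(1,n):
        if st[i,4]<120: continue
        k=l==i; 
        if (k&yel).sum()<40 or (k&bro).sum()<40: continue
        f=lambda k: ray(p,np.argwhere(k)[:,::-1],ztop)
        P=f(k); (cx,cy),(w,hh),a=cv2.minAreaRect((P*1000).astype(np.float32))
        a=np.radians(a); a=a if w>hh else a+np.pi/2
        d=np.array([np.cos(a),np.sin(a)]); 
        if d@(f(k&bro).mean(0)-f(k&yel).mean(0))<0:d=-d
        out.append((np.array([cx,cy])/1000,np.degrees(np.arctan2(d[1],d[0])),max(w,hh),min(w,hh),int(st[i,0]),int(st[i,1])))
    if show:
        for o in out: print(np.round(o[0],4),[round(x,1) for x in o[1:]])
    return out
E
python3 - <<'E'
from h import *
p=bot.camera("top"); C=cloud(p)
batons(p)
for b in bot.boxes_of("baton_0",p): 
    u,v=np.round(b["rect"][:2]).astype(int); print(b["rect"],C[v,u])
h=cv2.cvtColor(p["color"],cv2.COLOR_RGB2HSV)
g=cv2.inRange(h,(40,40,40),(85,255,255))[:, :300]
n,l,st,c=cv2.connectedComponentsWithStats(g);
pts=np.argwhere(g>0)[:,::-1]; big=[i for i in range(1,n) if st[i,4]>100]; print(st[big])
pts=np.argwhere(np.isin(l,big))[:,::-1]; P=ray(p,pts,.012)
r=cv2.minAreaRect((P*1000).astype(np.float32)); print("deck",r,C[tuple(pts.T[::-1])][:,2].mean())
print(cv2.boxPoints(r))
# dial black
k=(h[...,2]<60); k[:,:190]=0;k[:,255:]=0;k[:265]=0;k[320:]=0
q=np.argwhere(k)[:,::-1]; zz=C[tuple(q.T[::-1])]; print("black",len(q),ray(p,q,.05).mean(0),np.percentile(zz[:,2],[5,50,95]))
t=(C[...,2]>.068)&(C[...,2]<.1)&(np.hypot(C[...,0]-ray(p,q,.05).mean(0)[0],C[...,1]-ray(p,q,.05).mean(0)[1])<.05)
q=np.argwhere(t)[:,::-1]; P=ray(p,q,.083); print("grip",len(q),cv2.minAreaRect((P*1000).astype(np.float32)),C[t].mean(0))
f=(C[...,2]>.03)&(C[...,2]<.042)&(np.arange(640)<240)
a=p["color"][150:330,120:290]; cv2.imwrite("pics/b.png",cv2.cvtColor(cv2.resize(a,None,fx=4,fy=3.3*4/3.3,interpolation=cv2.INTER_CUBIC)[:720],cv2.COLOR_RGB2BGR)[:600])
E
```

```text
[0.6022 0.071 ] [np.float64(-117.0), 95.7, 17.7, 300, 189]
[ 0.5888 -0.1105] [np.float64(26.2), 95.3, 16.0, 390, 191]
[ 0.5866 -0.2024] [np.float64(7.8), 97.3, 17.0, 437, 191]
[319.7, 202.7, 41.4, 25.4] [0.6005527  0.06952943 0.06647457]
[401.4, 212.2, 30.5, 41.0] [ 0.58457085 -0.10951183  0.07172201]
[442.6, 210.4, 12.8, 44.1] [ 0.5924325  -0.20299535  0.06483183]
[[ 140  175  124  128 4938]
 [ 211  239   45   80  970]
 [ 177  259   37   37  708]]
deck ((486.4736328125, 328.78125), (291.14404296875, 226.61032104492188), 31.706050872802734) 0.01717644363684443
[[303.07858 348.66922]
 [422.17624 155.8792 ]
 [669.86865 308.89328]
 [550.771   501.6833 ]]
black 298 [0.40521218 0.27884458] [0.04911256 0.05586742 0.08496116]
grip 148 ((402.9503479003906, 276.3667907714844), (14.512920379638672, 47.314453125), 35.42335510253906) [0.40283064 0.27678713 0.08147568]
```

```bash
python3 - <<'E'
from h import *
p=bot.camera("top"); C=cloud(p)
# rectify to board frame at given z: fit via gradient images
th=np.radians(31.75); ex=np.array([np.cos(th),np.sin(th)]); ey=np.array([-ex[1],ex[0]])
D=np.array([.403,.2764]); O=D+.107*ex
def rect(z):
    f,cx,cy=K(p); x=np.arange(-160,150,.5)/1e3; y=np.arange(-125,125,.5)/1e3
    X,Y=np.meshgrid(x,y,indexing='ij'); W=O+X[...,None]*ex+Y[...,None]*ey
    W=np.dstack([W,np.full(X.shape,z)])-np.array(p["origin"]); c=R.from_quat(p["orientation"]).inv().apply(W.reshape(-1,3)).reshape(W.shape)
    u=(cx+f*c[...,0]/-c[...,2]).astype(np.float32); v=(cy-f*c[...,1]/-c[...,2]).astype(np.float32)
    return cv2.remap(p["color"],u,v,cv2.INTER_CUBIC)
def edges(z,axis,lo,hi,name):
    g=rect(z).astype(float); prof=g[lo[0]:hi[0],lo[1]:hi[1]].mean(axis=axis)
    return np.round(prof).astype(int)
ix=lambda mm:int((mm+160)*2); iy=lambda mm:int((mm+125)*2)
for z in (.012,.033,.036):
    for ya,yb in((-80,-50),(50,80)):
        g=rect(z)[:,iy(ya):iy(yb)].mean(1); x=np.arange(-160,150,.5)
        d=np.abs(np.gradient(cv2.GaussianBlur(g.astype(np.float32),(1,9),0),axis=0)).sum(1)
        pk=[(x[i],round(d[i],1)) for i in range(1,len(d)-1) if d[i]>d[i-1] and d[i]>=d[i+1] and d[i]>4]
        print(z,ya,[(float(a),float(b)) for a,b in pk])
for z,xa,xb in((.012,10,90),(.036,106,108),(.012,115,135),(.046,-145,-70)):
    g=rect(z)[ix(xa):ix(xb)].mean(0); y=np.arange(-125,125,.5)
    d=np.abs(np.gradient(cv2.GaussianBlur(g.astype(np.float32),(1,9),0),axis=0)).sum(1)
    print("y",z,xa,[(float(y[i]),float(round(d[i],1))) for i in range(1,len(d)-1) if d[i]>d[i-1] and d[i]>=d[i+1] and d[i]>4])
im=rect(.04)[::-1,::-1]; cv2.imwrite("pics/rect.png",cv2.cvtColor(im,cv2.COLOR_RGB2BGR)[:600])
E
```

```text
0.012 -80 [(-81.0, 17.0), (-75.5, 10.800000190734863), (-55.0, 6.300000190734863), (-19.5, 12.100000381469727), (-15.0, 28.100000381469727), (-4.0, 18.5), (105.5, 14.399999618530273), (111.5, 32.599998474121094), (136.0, 16.5), (141.0, 11.800000190734863)]
0.012 50 [(-80.5, 17.399999618530273), (-76.0, 5.300000190734863), (-19.5, 10.199999809265137), (-15.0, 27.5), (-3.5, 17.899999618530273), (106.0, 13.699999809265137), (111.5, 33.29999923706055), (136.5, 16.600000381469727), (141.5, 11.5)]
0.033 -80 [(-83.0, 15.699999809265137), (-78.0, 10.100000381469727), (-58.0, 4.800000190734863), (-23.0, 12.100000381469727), (-18.0, 28.0), (-7.5, 18.799999237060547), (100.5, 14.5), (106.0, 33.099998474121094), (130.5, 16.700000762939453), (135.5, 12.0)]
0.033 50 [(-82.5, 19.0), (-22.5, 10.199999809265137), (-18.0, 28.200000762939453), (-7.0, 18.5), (101.0, 13.899999618530273), (106.5, 33.599998474121094), (131.0, 16.799999237060547), (136.0, 11.600000381469727)]
0.036 -80 [(-83.5, 15.399999618530273), (-78.5, 10.0), (-58.0, 4.599999904632568), (-23.5, 12.100000381469727), (-18.5, 28.1000003814
[... 1074 characters left out ...]
9809265137), (106.0, 6.099999904632568), (110.0, 10.100000381469727)]
y 0.012 115 [(-115.5, 19.799999237060547), (-111.0, 6.199999809265137), (-105.5, 17.5), (-88.0, 5.300000190734863), (-80.0, 5.699999809265137), (-3.5, 5.900000095367432), (4.0, 6.699999809265137), (85.0, 4.300000190734863), (90.0, 6.699999809265137), (108.5, 16.200000762939453), (116.0, 13.899999618530273)]
y 0.046 -145 [(-94.5, 7.0), (-90.5, 5.400000095367432), (-56.5, 18.5), (-52.0, 12.399999618530273), (-44.0, 30.399999618530273), (-39.5, 22.399999618530273), (-23.0, 10.5), (20.0, 4.0), (26.5, 8.199999809265137), (39.0, 5.599999904632568), (46.5, 12.699999809265137), (77.0, 8.300000190734863), (82.5, 9.399999618530273)]
```

View pics/rect.png

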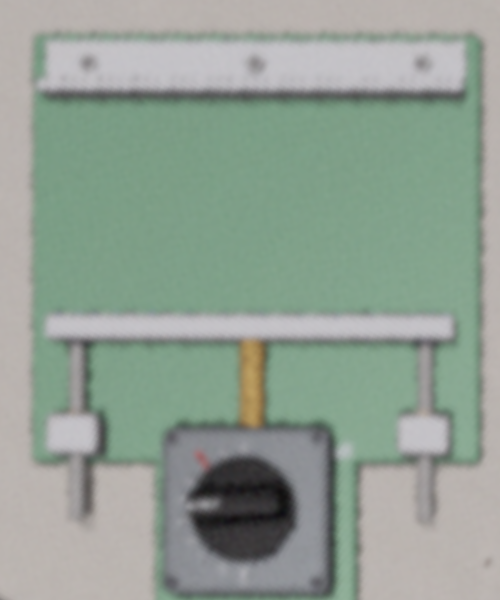

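Rectified view: bar face at board x≈-8, so the dial is at click 4 (80°), and the board pose is confirmed. I start by turning the tool towards the dial.

Request:
play_rows(deltas=[1,0,0,0,0,0,-0.149,1,0,0,0,0,0,-0.149,1,0,0,0,0,0,-0.149,1,0,0,0,0,0,-0.149,1,0,0,0,0,0,-0.149,1,0,0,0,0,0,-0.149,1,0,0,0,0,0,-0.149,1,0,0,0,0,0,-0.149,1,0,0,0,0,0,-0.149,1,0,0,0,0,0,-0.149,1,0,0,0,0,0,-0.149,1,0,0,0,0,0,-0.149,1,0,0,0,0,0,-0.149,1,0,0,0,0,0,-0.149,1,0,0,0,0,0,-0.149,1,0,0,0,0,0,-0.149])

```text
time_s: 2.08
ee_pos: [0.2713, -0.5907, 0.2574]
tcp_rot: [0.404, 0.915, -0.0, -0.0]
force: [-0.0, 0.7, 0.0]
finger_gap: 1.0
finger_force: 0.0
```

Request:
play_rows(deltas=[1,0.31,0.956,0,0,0,0,1,0.31,0.956,0,0,0,0,1,0.31,0.956,0,0,0,0,1,0.31,0.956,0,0,0,0,1,0.31,0.956,0,0,0,0,1,0.31,0.956,0,0,0,0])

```text
time_s: 2.58
ee_pos: [0.3474, -0.4592, 0.2575]
tcp_rot: [0.407, 0.913, -0.0, 0.0]
force: [0.3, 0.7, 0.4]
finger_gap: 0.999
finger_force: 0.0
```

Request:
play_rows(deltas=[1,0.31,0.956,0,0,0,0,1,0.31,0.956,0,0,0,0,1,0.31,0.956,0,0,0,0,1,0.31,0.956,0,0,0,0,1,0.31,0.956,0,0,0,0,1,0.31,0.956,0,0,0,0,1,0.31,0.956,0,0,0,0,1,0.31,0.956,0,0,0,0,1,0.31,0.956,0,0,0,0,1,0.31,0.956,0,0,0,0,1,0.31,0.956,0,0,0,0,1,0.31,0.956,0,0,0,0])

```text
time_s: 3.58
ee_pos: [0.4985, -0.1983, 0.2576]
tcp_rot: [0.407, 0.913, -0.0, 0.0]
force: [0.1, 0.2, -0.5]
finger_gap: 1.0
finger_force: 0.0
```

Request:
play_rows(deltas=[1,1,0.885,0,0,0,0,1,1,0.885,0,0,0,0,1,1,0.885,0,0,0,0,1,1,0.885,0,0,0,0,1,1,0.885,0,0,0,0,1,1,0.885,0,0,0,0,1,1,0.885,0,0,0,0,1,1,0.885,0,0,0,0,1,1,0.885,0,0,0,0,1,0.98,0.22,0,0,0,0,1,0.98,0.22,0,0,0,0,1,0.98,0.22,0.5,0,0,0,1,0.98,0.22,0.5,0,0,0,1,0.98,0.22,0.5,0,0,0,1,0.98,0.22,0.5,0,0,0,1,0.98,0.22,0.5,0,0,0,1,0.98,0.22,0.5,0,0,0,1,0,0,0,0,0,0,1,0,0,0,0,0,0])

```text
time_s: 5.17
ee_pos: [0.3963, 0.2773, 0.1821]
tcp_rot: [0.406, 0.914, -0.0, -0.0]
force: [-0.5, 0.5, 1.5]
finger_gap: 1.0
finger_force: 0.0
```

```bash
cat >> h.py <<'E'
TH=np.radians(31.6); EX=np.array([np.cos(TH),np.sin(TH)]); EY=np.array([-EX[1],EX[0]]); O=np.array([.4941,.3325])
def B(x,y): return O+x/1000*EX+y/1000*EY
def yaw():
    x=R.from_quat(bot.observe()["tcp_rot"]).apply([1,0,0]); return np.degrees(np.arctan2(x[1],x[0]))
def go(xy,z,yawg=None,at=None):
    """units to goal; shift expressed in tool axes at yaw 'at' (default now)"""
    s=bot.observe(); y=yaw(); a=np.radians(y if at is None else at); d=np.array(xy)-s["ee_pos"][:2]
    t=0 if yawg is None else -(((yawg-y)+180)%360-180)/45
    print("now",np.round(s["ee_pos"],4),"yaw",round(y,1),"units tx %.2f ty %.2f tz %.2f turn %.3f"%((d@[np.cos(a),np.sin(a)])/.025,(d@[np.sin(a),-np.cos(a)])/.025,-(z-s["ee_pos"][2])/.025,t),"q7",round(s["qpos"][6],2))
E
python3 - <<'E'
from h import *
p=bot.camera("top"); save(p,"top1.png"); batons(p)
for b in bot.boxes_of("baton_0",p): print(b)
go([.403,.2764],.0775,131.6)
E
```

```text
[0.6021 0.0711] [np.float64(-117.7), 95.7, 16.7, 300, 190]
[ 0.5887 -0.1103] [np.float64(26.2), 95.3, 15.8, 390, 191]
[ 0.5866 -0.2019] [np.float64(8.8), 97.4, 16.5, 437, 191]
{'rect': [440.6, 211.4, 12.7, 46.7], 'confidence': 0.94}
{'rect': [321.1, 201.6, 44.9, 28.4], 'confidence': 0.84}
{'rect': [400.0, 211.0, 27.0, 41.0], 'confidence': 0.62}
now [0.398  0.2758 0.1826] yaw 131.9 units tx -0.11 ty 0.17 tz 4.21 turn 0.007 q7 -0.32
```

View pics/top1.png

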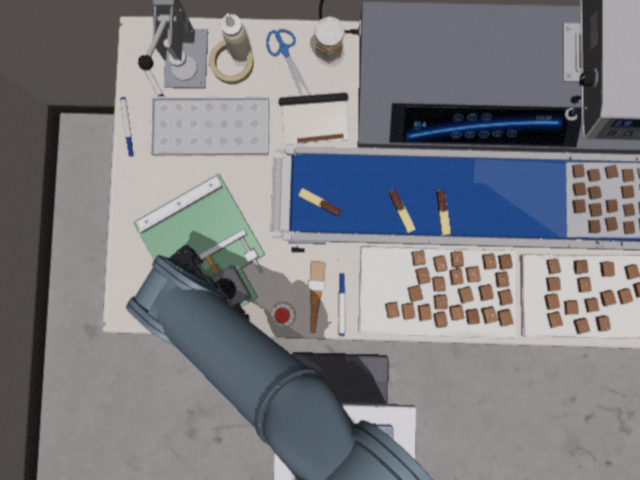

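Request:
play_rows(deltas=[1,-0.05,0.08,0.85,0,0,0,1,-0.05,0.08,0.85,0,0,0,1,0,0,0.85,0,0,0,1,0,0,0.85,0,0,0,1,0,0,0.4,0,0,0,1,0,0,0.4,0,0,0,1,0,0,0,0,0,0,-1,0,0,0,0,0,0,-1,0,0,0,0,0,0,-1,0,0,0,0,0,0,-1,0,0,0,0,0,0,-1,0,0,0,0,0,0,-1,0,0,0,0,0,0,-1,0,0,0,0,0,0,-1,0,0,0,0,0,0,-1,0,0,0,0,0,0], grip_force=25)

```text
time_s: 6.6
ee_pos: [0.4019, 0.2772, 0.0774]
tcp_rot: [0.407, 0.913, -0.0, -0.0]
force: [-0.0, 0.5, -0.9]
finger_gap: 0.347
finger_force: 0.0
```

```bash
python3 - <<'E'
from h import *
print(bot.observe()); go([.403,.2764],.0775,131.6)
E
```

```text
{'time_s': 6.6, 'qpos': array([-0.24791464,  0.63161092, -0.56278909,  2.04439078,  0.5708682 ,
        0.6223986 , -0.46729503]), 'qvel': array([-0.00228585,  0.00174662,  0.00038149,  0.00065516, -0.00048368,
        0.00209161,  0.00088744]), 'effort': array([ 1.25286297e-02, -4.74951160e+01, -7.04092070e+00, -1.41088530e+01,
       -3.67207476e-02, -2.00780283e-02,  3.23782060e-04]), 'ee_pos': array([0.40190403, 0.27721148, 0.07741048]), 'tcp_rot': array([ 4.06988936e-01,  9.13433087e-01, -2.89341287e-05, -1.73579475e-05]), 'force': array([-0.00316851,  0.52760565, -0.90450366]), 'ft_torque': array([-0.00628464, -0.16411716, -0.01366379]), 'finger_force': 0.0, 'finger_gap': 0.3467805167658037}
now [0.4019 0.2772 0.0774] yaw 132.0 units tx -0.05 ty 0.01 tz -0.00 turn 0.008 q7 -0.47
```

Request:
play_rows(deltas=[-1,0,0,0,0,0,0,-1,0,0,0,0,0,0,-1,0,0,0,0,0,0,-1,0,0,0,0,0,0,-1,0,0,0,0,0,0,-1,0,0,0,0,0,0])

```text
time_s: 7.1
ee_pos: [0.4028, 0.2786, 0.0777]
tcp_rot: [0.407, 0.913, 0.002, 0.0]
force: [4.0, 4.7, -3.8]
finger_gap: 0.155
finger_force: 25.0
```

Request:
play_rows(deltas=[-1,0,0,0,0,0,-0.134,-1,0,0,0,0,0,-0.134,-1,0,0,0,0,0,-0.134,-1,0,0,0,0,0,-0.134,-1,0,0,0,0,0,-0.134,-1,0,0,0,0,0,-0.134,-1,0,0,0,0,0,-0.134,-1,0,0,0,0,0,-0.134,-1,0,0,0,0,0,-0.134,-1,0,0,0,0,0,-0.134,-1,0,0,0,0,0,-0.134,-1,0,0,0,0,0,-0.134,-1,0,0,0,0,0,-0.134,-1,0,0,0,0,0,-0.134,-1,0,0,0,0,0,0,-1,0,0,0,0,0,0])

```text
time_s: 8.43
ee_pos: [0.4026, 0.2782, 0.0777]
tcp_rot: [-0.31, 0.951, 0.001, 0.001]
force: [2.6, 5.3, -2.4]
finger_gap: 0.167
finger_force: 25.2
```

```bash
python3 - <<'E'
from h import *
print(bot.observe()); go([.403,.2764],.0775,31.6)
E
```

```text
{'time_s': 8.4333, 'qpos': array([-0.01008712,  0.75835346, -0.88971819,  2.03064035,  0.86226984,
        0.77837185,  0.76936614]), 'qvel': array([-0.00795727, -0.00580763,  0.00995565,  0.00311813, -0.00431213,
       -0.00526216, -0.01552154]), 'effort': array([  1.07748963, -46.81189299, -11.89754426, -10.09405732,
        -0.17555789,   1.78789392,   0.6596745 ]), 'ee_pos': array([0.40264703, 0.27824565, 0.07770202]), 'tcp_rot': array([-3.10294683e-01,  9.50639507e-01,  1.08661289e-03,  7.45575430e-04]), 'force': array([ 2.57979083,  5.27631707, -2.36025818]), 'ft_torque': array([ 1.15757637, -0.74003571, -0.40840336]), 'finger_force': 25.174034936208045, 'finger_gap': 0.16708060059952953}
now [0.4026 0.2782 0.0777] yaw -143.8 units tx 0.03 ty -0.07 tz 0.01 turn -3.899 q7 0.77
```

Request:
play_rows(deltas=[-0.2,0,0,0,0,0,0,-0.2,0,0,0,0,0,0,-0.2,0,0,0,0,0,0,-0.2,0,0,0,0,0,0,-0.2,0,0,0,0,0,0,-0.2,0,0,-0.5,0,0,0,-0.2,0,0,-1,0,0,0,-0.2,0,0,-1,0,0,0.074,-0.2,0,0,-1,0,0,0.074,-0.2,0,0,-1,0,0,0.074,-0.2,0,0,0,0,0,0], grip_force=12)

```text
time_s: 9.35
ee_pos: [0.4033, 0.2789, 0.1938]
tcp_rot: [-0.227, 0.974, 0.001, 0.003]
force: [1.1, 0.1, 0.4]
finger_gap: 0.4
finger_force: 0.0
```

Request:
play_rows(deltas=[-0.2,0,-0.96,0,0,0,0,-0.2,0,-0.96,0,0,0,0,-0.2,0,-0.96,0,0,0,0,-0.2,0,-0.96,0,0,0,0,-0.2,0,-0.96,0,0,0,0,-0.2,0,-0.96,0,0,0,0,-0.2,0,-0.96,0,0,0,0,-0.2,0,-0.96,0,0,0,0,-0.2,0,-0.96,0,0,0,0,-0.2,0,-0.96,0,0,0,0,-0.2,0,-0.96,0,0,0,0,-0.2,0,-0.96,0,0,0,0,-0.2,0,-0.96,0,0,0,0,-0.2,0,-0.96,0,0,0,0,-0.2,0,-0.96,0,0,0,0,-0.2,0,-0.96,0,0,0,0,-0.2,0,-0.96,0,0,0,0,-0.2,0,-0.96,0,0,0,0,-0.2,0,0,0,0,0,0,-0.2,0,0,0,0,0,0])

```text
time_s: 11.02
ee_pos: [0.5936, -0.111, 0.1887]
tcp_rot: [-0.227, 0.974, 0.0, -0.001]
force: [0.2, 0.8, 0.2]
finger_gap: 0.401
finger_force: 0.0
```

```bash
python3 - <<'E'
from h import *
p=bot.camera("top"); C=cloud(p); batons(p); go([.5887,-.1104],.0715,206.2)
for t in ["dial","guide_bar"]: print(bot.boxes_of(t,p)[:1])
m=(C[...,0]>.45)&(C[...,0]<.9)&(np.abs(C[...,1]-.07)<.1)
for a in np.arange(.46,.8,.02): k=m&(C[...,0]>a)&(C[...,0]<a+.02); print(round(a,2),np.round(np.percentile(C[k][:,2],[50,95]),3),end=' ')
# bar position/dial check
t=(C[...,2]>.07)&(C[...,2]<.1)&(np.hypot(C[...,0]-.403,C[...,1]-.2764)<.05); q=np.argwhere(t)[:,::-1]
print("grip",len(q),cv2.minAreaRect((ray(p,q,.083)*1000).astype(np.float32)))
save(p,"top2.png"); im=p["color"][150:330,110:290]; cv2.imwrite("pics/b2.png",cv2.cvtColor(cv2.resize(im,None,fx=3,fy=3),cv2.COLOR_RGB2BGR))
E
```

```text
[0.6028 0.0707] [np.float64(-116.5), 95.6, 17.1, 300, 189]
now [ 0.5933 -0.1094  0.1891] yaw -153.6 units tx 0.18 ty 0.05 tz 4.70 turn 0.004 q7 1.62
[{'rect': [225.7, 289.2, 20.3, 29.1], 'confidence': 0.9}]
[{'rect': [217.0, 277.3, 95.2, 80.8], 'confidence': 0.95}]
0.46 [0.    0.013] 0.48 [0.    0.034] 0.5 [0.001 0.043] 0.52 [0.042 0.047] 0.54 [0.048 0.056] 0.56 [0.05  0.276] 0.58 [0.05  0.072] 0.6 [0.05  0.068] 0.62 [0.05  0.063] 0.64 [0.049 0.055] 0.66 [0.049 0.055] 0.68 [0.049 0.055] 0.7 [0.047 0.054] 0.72 [0.041 0.047] 0.74 [0.001 0.057] 0.76 [0.003 0.067] 0.78 [0.004 0.08 ] grip 146 ((403.01812744140625, 276.9084777832031), (45.1656379699707, 15.268414497375488), 32.07366180419922)
```

View pics/b2.png

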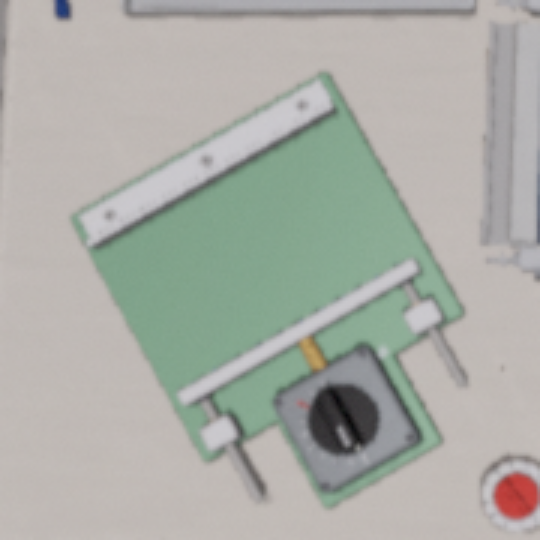

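Request:
play_rows(deltas=[-0.2,0.09,0.03,0.9,0,0,0,-0.2,0.09,0.02,0.9,0,0,0,-0.2,0,0,0.9,0,0,0,-0.2,0,0,0.9,0,0,0,-0.2,0,0,0.6,0,0,0,-0.2,0,0,0.5,0,0,0,-0.2,0,0,0,0,0,0,-1,0,0,0,0,0,0,-1,0,0,0,0,0,0,-1,0,0,0,0,0,0,-1,0,0,0,0,0,0,-1,0,0,0,0,0,0,-1,0,0,0,0,0,0,-1,0,0,0,0,0,0])

```text
time_s: 12.33
ee_pos: [0.5903, -0.1106, 0.0737]
tcp_rot: [-0.228, 0.974, -0.0, 0.001]
force: [-0.7, 0.4, 6.1]
finger_gap: 0.202
finger_force: 12.0
```

Request:
play_rows(deltas=[-1,0,0,-0.4,0,0,0,-1,0,0,-1,0,0,0,-1,0,0,-1,0,0,0,-1,0,0,-1,0,0,0,-1,0,0,0,0,0,0])

```text
time_s: 12.75
ee_pos: [0.592, -0.1103, 0.1627]
tcp_rot: [-0.228, 0.974, -0.001, 0.003]
force: [0.7, 1.3, -0.1]
finger_gap: 0.204
finger_force: 12.0
```

```bash
python3 - <<'E'
from h import *
print(B(49,0)); go(B(49,0),.0345,211.6,at=211.6)
E
```

```text
[0.53583462 0.35817531]
now [ 0.592  -0.1103  0.1627] yaw -153.6 units tx -7.91 ty 17.14 tz 5.13 turn -0.116 q7 1.59
```

Request:
play_rows(deltas=[-1,0,0,0,0,0,-0.116,-1,-0.44,0.952,0,0,0,0,-1,-0.44,0.952,0,0,0,0,-1,-0.44,0.952,0,0,0,0,-1,-0.44,0.952,0,0,0,0,-1,-0.44,0.952,0,0,0,0,-1,-0.44,0.952,0,0,0,0,-1,-0.44,0.952,0,0,0,0,-1,-0.44,0.952,0,0,0,0,-1,-0.44,0.952,0,0,0,0,-1,-0.44,0.952,0,0,0,0,-1,-0.44,0.952,0,0,0,0,-1,-0.44,0.952,0,0,0,0,-1,-0.44,0.952,0,0,0,0,-1,-0.44,0.952,0,0,0,0,-1,-0.44,0.952,0,0,0,0,-1,-0.44,0.952,0,0,0,0,-1,-0.44,0.952,0,0,0,0,-1,-0.44,0.952,0,0,0,0])

```text
time_s: 14.33
ee_pos: [0.533, 0.3588, 0.1572]
tcp_rot: [-0.272, 0.962, -0.0, -0.0]
force: [-0.2, -0.0, -1.0]
finger_gap: 0.203
finger_force: 12.0
```

Request:
play_rows(deltas=[-1,0,0,0,0,0,0,-1,0,0,0.7,0,0,0,-1,0,0,0.9,0,0,0,-1,0,0,0.9,0,0,0,-1,0,0,0,0,0,0,-1,0,0,0,0,0,0])

```text
time_s: 14.83
ee_pos: [0.5329, 0.3569, 0.0941]
tcp_rot: [-0.272, 0.962, -0.001, -0.001]
force: [0.2, -0.3, -0.3]
finger_gap: 0.2
finger_force: 12.0
```

```bash
python3 - <<'E'
from h import *
go(B(49,0),.0365,211.6); print(bot.observe()["finger_gap"],bot.observe()["finger_force"])
p=bot.camera("side"); save(p,"s1.png"); im=p["color"][200:340,100:300]; cv2.imwrite("pics/s1c.png",cv2.cvtColor(cv2.resize(im,None,fx=3,fy=3),cv2.COLOR_RGB2BGR))
E
```

```text
now [0.5329 0.3569 0.0941] yaw -148.4 units tx -0.13 ty -0.02 tz 2.30 turn 0.000 q7 0.89
0.19996239819332082 11.999706476926804
```

View pics/s1c.png

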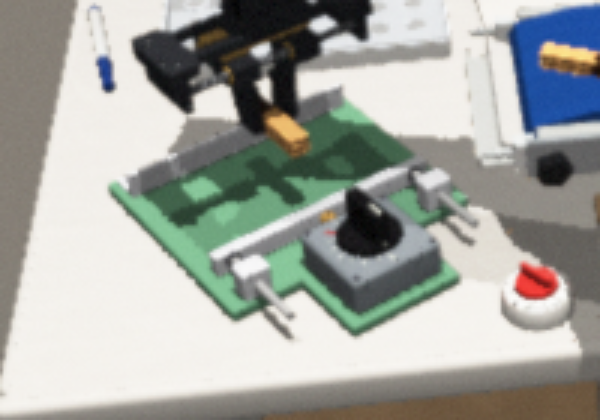

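Side crop: baton held level over the deck, wafer end toward the dial, chocolate toward the fence. Lowering.

Request:
play_rows(deltas=[-1,-0.13,-0.02,0.7,0,0,0,-1,0,0,0.7,0,0,0,-1,0,0,0.4,0,0,0,-1,0,0,0.3,0,0,0,-1,0,0,0.15,0,0,0,-1,0,0,0,0,0,0])

```text
time_s: 15.38
ee_pos: [0.536, 0.359, 0.0379]
tcp_rot: [-0.273, 0.962, -0.0, -0.001]
force: [-0.4, -0.9, -0.2]
finger_gap: 0.203
finger_force: 12.0
```

Request:
play_rows(deltas=[-1,0,0,0.06,0,0,0,-1,0,0,0,0,0,0,-0.3,0,0,0,0,0,0,-0.3,0,0,0,0,0,0,-0.3,0,0,0,0,0,0,-0.3,0,0,0,0,0,0,-0.3,0,0,-0.3,0,0,0,-0.3,0,0,-0.9,0,0,0,-0.3,0,0,-1,0,0,0,-0.3,0,0,-1,0,0,0.1,-0.3,0,0,-1,0,0,0.14,-0.3,0,0,-1,0,0,0.14,-0.3,0,0,0,0,0,0.138,-0.3,0,0,0,0,0,0])

```text
time_s: 16.55
ee_pos: [0.5371, 0.3602, 0.1698]
tcp_rot: [-0.071, 0.997, 0.001, 0.002]
force: [0.0, 0.1, 0.1]
finger_gap: 0.348
finger_force: 0.0
```

Request:
play_rows(deltas=[-0.3,0.05,-0.94,0,0,0,0,-0.3,0.05,-0.94,0,0,0,0,-0.3,0.05,-0.94,0,0,0,0,-0.3,0.05,-0.94,0,0,0,0,-0.3,0.05,-0.94,0,0,0,0,-0.3,0.05,-0.94,0,0,0,0,-0.3,0.05,-0.94,0,0,0,0,-0.3,0.05,-0.94,0,0,0,0,-0.3,0.05,-0.94,0,0,0,0,-0.3,0.05,-0.94,0,0,0,0,-0.3,0.05,-0.94,0,0,0,0,-0.3,0.05,-0.94,0,0,0,0,-0.3,0.05,-0.94,0,0,0,0,-0.3,0.05,-0.94,0,0,0,0,-0.3,0.05,-0.94,0,0,0,0,-0.3,0.05,-0.94,0,0,0,0,-0.3,0.05,-0.94,0,0,0,0,-0.3,0.05,-0.94,0,0,0,0])

```text
time_s: 18.05
ee_pos: [0.5746, -0.0638, 0.1665]
tcp_rot: [-0.074, 0.997, 0.0, -0.001]
force: [0.3, 0.2, 0.3]
finger_gap: 0.347
finger_force: 0.0
```

```bash
python3 - <<'E'
from h import *
p=bot.camera("top"); batons(p); go([.5866,-.2019],.0735,188.3)
print([b["rect"] for b in bot.boxes_of("baton_0",p)])
print("deck"); r=batons(p,.030,roi=(130,150,270,330))
for o in r: d=o[0]-O; print("board",1000*d@EX,1000*d@EY)
E
```

```text
[0.6019 0.0707] [np.float64(-117.7), 96.6, 16.7, 300, 190]
[0.5309 0.3477] [np.float64(32.0), 95.4, 17.5, 182, 212]
now [ 0.5751 -0.0703  0.1659] yaw -171.8 units tx 0.29 ty -5.28 tz 3.70 turn -0.003 q7 1.24
[[193.2, 231.2, 30.6, 38.7], [320.9, 202.9, 44.6, 27.6]]
deck
[0.5343 0.3567] [np.float64(32.0), 98.2, 18.0, 182, 212]
board 46.884809990432096 -0.4490886268506105
```

Request:
play_rows(deltas=[-0.3,0.06,-0.88,0,0,0,0,-0.3,0.06,-0.88,0,0,0,0,-0.3,0.06,-0.88,0,0,0,0,-0.3,0.06,-0.88,0,0,0,0,-0.3,0.05,-0.88,0,0,0,0,-0.3,0,-0.88,0,0,0,0,-0.3,0,0,0,0,0,0,-0.3,0,0,0,0,0,0])

```text
time_s: 18.82
ee_pos: [0.5868, -0.1945, 0.1665]
tcp_rot: [-0.073, 0.997, 0.0, -0.0]
force: [-0.2, 1.9, 0.3]
finger_gap: 0.344
finger_force: 0.0
```

```bash
python3 - <<'E'
from h import *
p=bot.camera("side"); C=cloud(p); save(p,"s2.png"); go([.5866,-.2019],.0735,188.3)
for b in bot.boxes_of("baton_0",p): u,v=np.round(b["rect"][:2]).astype(int); print(b["rect"],np.round(C[v,u],3))
p=bot.camera("top"); batons(p)
E
```

```text
now [ 0.5869 -0.193   0.1667] yaw -171.6 units tx 0.06 ty -0.35 tz 3.73 turn 0.003 q7 1.47
[297.6, 222.7, 37.6, 15.0] [0.599 0.07  0.055]
[192.5, 256.0, 24.6, 20.8] [0.523 0.355 0.033]
[0.602  0.0711] [np.float64(-118.0), 95.7, 16.9, 300, 190]
[0.5311 0.3473] [np.float64(31.4), 95.4, 17.8, 181, 212]
[ 0.5431 -0.2126] [np.float64(7.7), 71.4, 18.3, 442, 216]
```

Request:
play_rows(deltas=[-0.3,0,1,0,0,0,0,-0.3,0,1,0,0,0,0,-0.3,0,1,0,0,0,0,-0.3,0,1,0,0,0,0,-0.3,0,1,0,0,0,0,-0.3,0,1,0,0,0,0,-0.3,0,1,0,0,0,0,-0.3,0,1,0,0,0,0,-0.3,0,1,0,0,0,0,-0.3,0,0,0,0,0,0])

```text
time_s: 19.8
ee_pos: [0.553, 0.0362, 0.1681]
tcp_rot: [-0.078, 0.997, 0.002, 0.0]
force: [-0.3, 1.1, -0.1]
finger_gap: 0.351
finger_force: 0.0
```

```bash
python3 - <<'E'
from h import *
p=bot.camera("top"); C=cloud(p); batons(p); save(p,"top3.png")
im=p["color"][150:270,280:480]; cv2.imwrite("pics/t3.png",cv2.cvtColor(cv2.resize(im,None,fx=3,fy=3),cv2.COLOR_RGB2BGR))
for b in bot.boxes_of("baton_0",p): u,v=np.round(b["rect"][:2]).astype(int); print(b["rect"],np.round(C[v,u],3))
E
```

```text
[ 0.5563 -0.2099] [np.float64(8.2), 95.4, 17.1, 440, 205]
[0.5309 0.3477] [np.float64(32.0), 95.4, 17.5, 182, 212]
[444.1, 226.4, 14.1, 49.6] [ 0.557 -0.206  0.066]
[193.2, 231.1, 30.1, 41.0] [0.534 0.359 0.028]
```

View pics/t3.png

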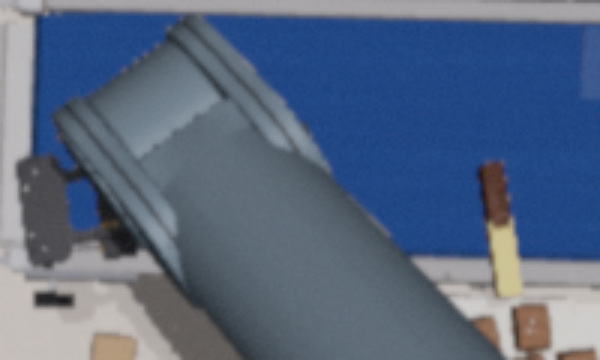

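The crop shows that the third baton was knocked: it now lies at full-image (444,226), centre (0.556,-0.210), overhanging the front rail. Going there.

Request:
play_rows(deltas=[-0.3,0.12,-0.97,0,0,0,0,-0.3,0.12,-0.97,0,0,0,0,-0.3,0.12,-0.97,0,0,0,0,-0.3,0.12,-0.97,0,0,0,0,-0.3,0.12,-0.97,0,0,0,0,-0.3,0.12,-0.97,0,0,0,0,-0.3,0.12,-0.97,0,0,0,0,-0.3,0.12,-0.97,0,0,0,0,-0.3,0.12,-0.97,0,0,0,0,-0.3,0.12,-0.97,0,0,0,0,-0.3,0,0,0,0,0,0,-0.3,0,0,0,0,0,0])

```text
time_s: 20.9
ee_pos: [0.5593, -0.2184, 0.1667]
tcp_rot: [-0.07, 0.998, -0.0, -0.0]
force: [0.5, 0.7, -1.0]
finger_gap: 0.348
finger_force: 0.0
```

```bash
python3 - <<'E'
from h import *
go([.5563,-.2099],.0735,188.2)
E
```

```text
now [ 0.5593 -0.2184  0.1667] yaw -171.9 units tx 0.07 ty 0.35 tz 3.73 turn -0.003 q7 1.51
```

Request:
play_rows(deltas=[-0.3,0.07,0.35,0.7,0,0,0,-0.3,0,0,0.9,0,0,0,-0.3,0,0,0.9,0,0,0,-0.3,0,0,0.7,0,0,0,-0.3,0,0,0.5,0,0,0,-0.3,0,0,0,0,0,0,-1,0,0,0,0,0,0,-1,0,0,0,0,0,0,-1,0,0,0,0,0,0,-1,0,0,0,0,0,0,-1,0,0,0,0,0,0,-1,0,0,0,0,0,0,-1,0,0,0,0,0,0])

```text
time_s: 21.98
ee_pos: [0.5578, -0.2076, 0.0758]
tcp_rot: [-0.072, 0.997, -0.0, 0.001]
force: [-0.8, -0.3, 6.8]
finger_gap: 0.198
finger_force: 12.0
```

Request:
play_rows(deltas=[-1,0,0,-0.4,0,0,0,-1,0,0,-1,0,0,0,-1,0,0,-1,0,0,0,-1,0,0,-1,0,0,0,-1,0,0,0,0,0,0,-1,0,0,0,0,0,0])

```text
time_s: 22.48
ee_pos: [0.5578, -0.2078, 0.1613]
tcp_rot: [-0.072, 0.997, -0.001, 0.001]
force: [0.2, -0.3, -0.3]
finger_gap: 0.2
finger_force: 12.0
```

```bash
python3 - <<'E'
from h import *
go(B(49,-40),.038,211.6,at=211.6); go(B(49,-40),.038,211.6)
E
```

```text
now [ 0.5578 -0.2078  0.1613] yaw -171.7 units tx -11.12 ty 18.14 tz 4.93 turn -0.518 q7 1.49
now [ 0.5578 -0.2078  0.1613] yaw -171.7 units tx -3.03 ty 21.06 tz 4.93 turn -0.518 q7 1.49
```

Request:
play_rows(deltas=[-1,0,0,0,0,0,-0.13,-1,0,0,0,0,0,-0.13,-1,0,0,0,0,0,-0.13,-1,0,0,0,0,0,-0.128,-1,-0.556,0.895,0,0,0,0,-1,-0.556,0.895,0,0,0,0,-1,-0.556,0.895,0,0,0,0,-1,-0.556,0.895,0,0,0,0,-1,-0.556,0.895,0,0,0,0,-1,-0.556,0.895,0,0,0,0,-1,-0.556,0.895,0,0,0,0,-1,-0.556,0.895,0,0,0,0,-1,-0.556,0.895,0,0,0,0,-1,-0.556,0.895,0,0,0,0,-1,-0.556,0.895,0,0,0,0,-1,-0.556,0.895,0,0,0,0,-1,-0.556,0.895,0,0,0,0,-1,-0.556,0.895,0,0,0,0])

```text
time_s: 23.98
ee_pos: [0.5576, 0.162, 0.1584]
tcp_rot: [-0.272, 0.962, -0.0, -0.001]
force: [1.1, -0.1, -0.8]
finger_gap: 0.207
finger_force: 12.0
```

Request:
play_rows(deltas=[-1,-0.556,0.895,0,0,0,0,-1,-0.556,0.895,0,0,0,0,-1,-0.556,0.895,0,0,0,0,-1,-0.556,0.895,0,0,0,0,-1,-0.556,0.895,0,0,0,0,-1,-0.556,0.895,0,0,0,0,-1,-0.556,0.895,0,0,0,0,-1,-0.556,0.895,0,0,0,0,-1,-0.556,0.895,0,0,0,0,-1,-0.556,0.895,0,0,0,0,-1,0,0,0.7,0,0,0,-1,0,0,0.9,0,0,0,-1,0,0,0.9,0,0,0,-1,0,0,0,0,0,0,-1,0,0,0,0,0,0])

```text
time_s: 25.23
ee_pos: [0.5586, 0.4233, 0.095]
tcp_rot: [-0.272, 0.962, -0.001, -0.002]
force: [-0.8, -0.5, 0.0]
finger_gap: 0.205
finger_force: 12.0
```

```bash
python3 - <<'E'
from h import *
go(B(49,-46),.0385,211.6); print(bot.observe()["finger_gap"])
p=bot.camera("top"); batons(p)
E
```

```text
now [0.5586 0.4233 0.095 ] yaw -148.4 units tx 2.14 ty -3.58 tz 2.26 turn 0.001 q7 0.9
0.2054636659351882
[0.6021 0.0711] [np.float64(-117.7), 95.7, 16.7, 300, 190]
```

Request:
play_rows(deltas=[-1,0.53,-0.89,0,0,0,0,-1,0.53,-0.89,0,0,0,0,-1,0.53,-0.9,0,0,0,0,-1,0.53,-0.9,0,0,0,0,-1,0,0,0.6,0,0,0,-1,0,0,0.6,0,0,0,-1,0,0,0.4,0,0,0,-1,0,0,0.4,0,0,0,-1,0,0,0,0,0,0])

```text
time_s: 26.03
ee_pos: [0.5598, 0.3214, 0.0449]
tcp_rot: [-0.273, 0.962, -0.0, -0.002]
force: [-0.2, 0.1, -0.7]
finger_gap: 0.204
finger_force: 12.0
```

```bash
python3 - <<'E'
from h import *
go(B(49,-46),.0375,211.6); print(bot.observe()["finger_gap"],bot.observe()["force"])
E
```

```text
now [0.5598 0.3214 0.0449] yaw -148.3 units tx 0.05 ty -0.09 tz 0.29 turn 0.003 q7 0.94
0.20360957264776244 [-0.23919538  0.10312264 -0.68844002]
```

Request:
play_rows(deltas=[-1,0.05,-0.09,0.15,0,0,0,-1,0,0,0.12,0,0,0,-1,0,0,0,0,0,0,-0.3,0,0,0,0,0,0,-0.3,0,0,0,0,0,0,-0.3,0,0,0,0,0,0,-0.3,0,0,0,0,0,0,-0.3,0,0,-0.3,0,0,0,-0.3,0,0,-0.9,0,0,0,-0.3,0,0,-1,0,0,0.138,-0.3,0,0,-1,0,0,0.138,-0.3,0,0,-1,0,0,0.138,-0.3,0,0,-1,0,0,0.138,-0.3,0,0,0,0,0,0.138,-0.3,0,0,0,0,0,0.138,-0.3,0,0,0,0,0,0.138,-0.3,0,0,0,0,0,0.138,-0.3,0,0,0,0,0,0.138,-0.3,0,0,0,0,0,0.138])

```text
time_s: 27.62
ee_pos: [0.5614, 0.3183, 0.1712]
tcp_rot: [0.265, 0.964, 0.0, 0.0]
force: [0.2, 0.4, 0.2]
finger_gap: 0.345
finger_force: 0.0
```

Request:
play_rows(deltas=[-0.3,0,0,0,0,0,0.138,-0.3,0,0,0,0,0,0.138,-0.3,0,0,0,0,0,0.138,-0.3,0,0,0,0,0,0.138,-0.3,0,0,0,0,0,0.138,-0.3,0,0,0,0,0,0.138,-0.3,0,0,0,0,0,0.138,-0.3,0,0,0,0,0,0.138,-0.3,0,0,0,0,0,0.138,-0.3,0,0,0,0,0,0.138,-0.3,0,0,0,0,0,0.138,-0.3,0,0,0,0,0,0.138,-0.3,0,0,0,0,0,0.138,-0.3,0,0,0,0,0,0.138,-0.3,0,0,0,0,0,0])

```text
time_s: 28.87
ee_pos: [0.5613, 0.3187, 0.1712]
tcp_rot: [0.855, 0.518, 0.0, -0.0]
force: [0.5, 0.4, -0.3]
finger_gap: 0.347
finger_force: 0.0
```

```bash
python3 - <<'E'
from h import *
p=bot.camera("top"); batons(p);go([.602,.0711],.0735,62.3);go([.602,.0711],.0735,62.3,at=62.3)
E
```

```text
[0.6024 0.0709] [np.float64(-116.5), 95.6, 16.1, 300, 190]
now [0.5613 0.3186 0.171 ] yaw 62.7 units tx -8.05 ty 5.98 tz 3.90 turn 0.010 q7 -1.26
now [0.5613 0.3186 0.171 ] yaw 62.7 units tx -8.01 ty 6.04 tz 3.90 turn 0.010 q7 -1.26
```

Request:
play_rows(deltas=[-0.3,-0.8,0.6,0,0,0,0,-0.3,-0.8,0.6,0,0,0,0,-0.3,-0.8,0.6,0,0,0,0,-0.3,-0.8,0.6,0,0,0,0,-0.3,-0.8,0.6,0,0,0,0,-0.3,-0.8,0.6,0,0,0,0,-0.3,-0.8,0.6,0,0,0,0,-0.3,-0.8,0.6,0,0,0,0,-0.3,-0.8,0.6,0,0,0,0,-0.3,-0.8,0.6,0,0,0,0,-0.3,0,0,0,0,0,0,-0.3,0,0,0,0,0,0])

```text
time_s: 29.92
ee_pos: [0.6028, 0.0698, 0.1706]
tcp_rot: [0.855, 0.519, -0.0, 0.0]
force: [0.0, 0.6, -0.5]
finger_gap: 0.352
finger_force: 0.0
```

```bash
python3 - <<'E'
from h import *
go([.602,.0711],.0735,62.5)
p=bot.camera("top")
for o in batons(p,.030,roi=(130,150,290,330)): d=o[0]-O; print("board",1000*d@EX,1000*d@EY)
p=bot.camera("side");C=cloud(p)
for b in bot.boxes_of("baton_0",p): u,v=np.round(b["rect"][:2]).astype(int); print(b["rect"],np.round(C[v,u],3))
E
```

```text
now [0.6028 0.0698 0.1706] yaw 62.6 units tx 0.03 ty -0.05 tz 3.88 turn 0.001 q7 -0.86
[0.5597 0.3157] [np.float64(31.3), 98.6, 17.7, 200, 201]
[0.5346 0.3569] [np.float64(32.0), 99.1, 18.0, 182, 212]
board 47.011967685596154 -48.69780999774582
board 47.30636428479753 -0.44586658050996575
[297.5, 220.3, 32.7, 14.0] [0.597 0.07  0.067]
[209.1, 248.2, 21.7, 25.9] [0.556 0.312 0.03 ]
[335.1, 287.9, 17.8, 38.1] [0.368 0.008 0.012]
```

Both batons are straight on the deck. Now the third.

Request:
play_rows(deltas=[-0.3,0.03,-0.05,0.8,0,0,0,-0.3,0,0,0.9,0,0,0,-0.3,0,0,0.9,0,0,0,-0.3,0,0,0.8,0,0,0,-0.3,0,0,0.45,0,0,0,-0.3,0,0,0,0,0,0,-1,0,0,0,0,0,0,-1,0,0,0,0,0,0,-1,0,0,0,0,0,0,-1,0,0,0,0,0,0,-1,0,0,0,0,0,0,-1,0,0,0,0,0,0,-1,0,0,0,0,0,0])

```text
time_s: 31.15
ee_pos: [0.6027, 0.0731, 0.0754]
tcp_rot: [0.855, 0.519, 0.001, 0.0]
force: [0.1, -0.2, 6.8]
finger_gap: 0.202
finger_force: 12.0
```

Request:
play_rows(deltas=[-1,0,0,-0.4,0,0,0,-1,0,0,-1,0,0,0,-1,0,0,-1,0,0,0,-1,0,0,-1,0,0,0,-1,0,0,0,0,0,-0.138,-1,0,0,0,0,0,-0.138,-1,0,0,0,0,0,-0.138,-1,0,0,0,0,0,-0.138,-1,0,0,0,0,0,-0.138,-1,0,0,0,0,0,-0.138,-1,0,0,0,0,0,-0.138,-1,0,0,0,0,0,-0.138,-1,0,0,0,0,0,-0.138,-1,0,0,0,0,0,-0.138,-1,0,0,0,0,0,-0.138,-1,0,0,0,0,0,-0.138])

```text
time_s: 32.48
ee_pos: [0.6018, 0.0724, 0.1598]
tcp_rot: [0.363, 0.932, -0.0, 0.0]
force: [-1.6, -0.2, 0.3]
finger_gap: 0.2
finger_force: 12.0
```

Request:
play_rows(deltas=[-1,0,0,0,0,0,-0.138,-1,0,0,0,0,0,-0.138,-1,0,0,0,0,0,-0.138,-1,0,0,0,0,0,-0.138,-1,0,0,0,0,0,-0.138,-1,0,0,0,0,0,-0.138,-1,0,0,0,0,0,-0.138,-1,0,0,0,0,0,-0.138,-1,0,0,0,0,0,-0.138,-1,0,0,0,0,0,-0.138,-1,0,0,0,0,0,-0.138,-1,0,0,0,0,0,-0.138,-1,0,0,0,0,0,0])

```text
time_s: 33.57
ee_pos: [0.6018, 0.0721, 0.1594]
tcp_rot: [-0.274, 0.962, -0.0, -0.0]
force: [0.1, -0.4, -0.8]
finger_gap: 0.205
finger_force: 12.0
```

```bash
python3 - <<'E'
from h import *
go(B(49,46),.0385,211.6);go(B(49,46),.0385,211.6,at=211.6); print(bot.observe()["finger_gap"])
E
```

```text
now [0.6018 0.0721 0.1594] yaw -148.2 units tx -3.79 ty 12.95 tz 4.84 turn 0.004 q7 1.39
now [0.6018 0.0721 0.1594] yaw -148.2 units tx -3.75 ty 12.97 tz 4.84 turn 0.004 q7 1.39
0.20539328422289002
```

Request:
play_rows(deltas=[-1,-0.27,0.925,0,0,0,0,-1,-0.27,0.925,0,0,0,0,-1,-0.27,0.925,0,0,0,0,-1,-0.27,0.925,0,0,0,0,-1,-0.27,0.925,0,0,0,0,-1,-0.27,0.925,0,0,0,0,-1,-0.27,0.925,0,0,0,0,-1,-0.27,0.925,0,0,0,0,-1,-0.27,0.925,0,0,0,0,-1,-0.27,0.925,0,0,0,0,-1,-0.27,0.925,0,0,0,0,-1,-0.27,0.925,0,0,0,0,-1,-0.27,0.925,0,0,0,0,-1,-0.27,0.925,0,0,0,0,-1,0,0,0.7,0,0,0,-1,0,0,0.9,0,0,0,-1,0,0,0.9,0,0,0,-1,0,0,0,0,0,0,-1,0,0,0,0,0,0])

```text
time_s: 35.15
ee_pos: [0.5122, 0.3974, 0.0963]
tcp_rot: [-0.271, 0.962, -0.001, -0.001]
force: [0.2, 0.6, -0.6]
finger_gap: 0.199
finger_force: 12.0
```

```bash
python3 - <<'E'
from h import *
go(B(49,46),.0375,211.6); print(bot.observe()["finger_gap"])
E
```

```text
now [0.5122 0.3974 0.0963] yaw -148.5 units tx 0.02 ty 0.01 tz 2.35 turn -0.002 q7 0.83
0.19934259948868108
```

Request:
play_rows(deltas=[-1,0,0,0.6,0,0,0,-1,0,0,0.6,0,0,0,-1,0,0,0.5,0,0,0,-1,0,0,0.4,0,0,0,-1,0,0,0.25,0,0,0,-1,0,0,0,0,0,0,-1,0,0,0,0,0,0,-0.3,0,0,0,0,0,0,-0.3,0,0,0,0,0,0,-0.3,0,0,0,0,0,0,-0.3,0,0,0,0,0,0,-0.3,0,0,-0.3,0,0,0,-0.3,0,0,-0.8,0,0,0,-0.3,0,0,-0.9,0,0,0,-0.3,0,0.64,0,0,0,0,-1,0,0.64,0,0,0,0,-1,0,0,0,0,0,0])

```text
time_s: 36.57
ee_pos: [0.4933, 0.4288, 0.0896]
tcp_rot: [-0.274, 0.962, 0.002, 0.0]
force: [-1.3, 0.0, -0.0]
finger_gap: 0.223
finger_force: 0.0
```

Request:
play_rows(deltas=[-1,0,0,0,0,0,0,-1,0,0,0,0,0,0,-1,0,0,0,0,0,0,-1,0,0,0,0,0,0,-1,0,0,0,0,0,0,-1,0,0,0,0,0,0])

```text
time_s: 37.07
ee_pos: [0.4961, 0.4248, 0.0878]
tcp_rot: [-0.272, 0.962, -0.0, -0.0]
force: [0.6, -0.4, 0.3]
finger_gap: 0.004
finger_force: 0.0
```

```bash
python3 - <<'E'
from h import *
go(B(49,77.5),.036,211.6); print(bot.observe()["finger_gap"])
p=bot.camera("side"); im=p["color"][200:340,100:300]; cv2.imwrite("pics/s3c.png",cv2.cvtColor(cv2.resize(im,None,fx=3,fy=3),cv2.COLOR_RGB2BGR))
E
```

```text
now [0.4961 0.4248 0.0878] yaw -148.4 units tx 0.04 ty -0.00 tz 2.07 turn -0.001 q7 0.79
0.004250390889680325
```

View pics/s3c.png

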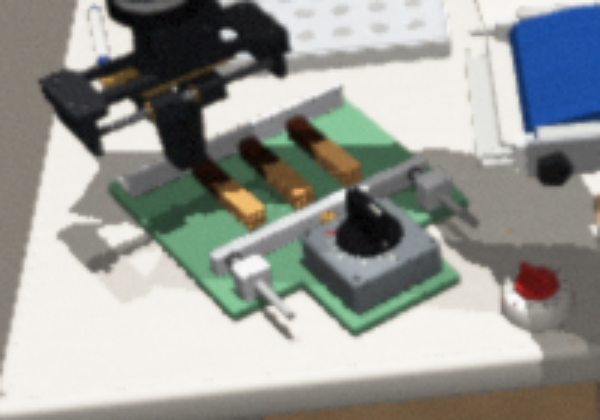

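Side crop: three batons lie parallel, chocolate at the fence, with the closed gripper outside the left one. Pushing it in.

Request:
play_rows(deltas=[-1,0,0,0.7,0,0,0,-1,0,0,0.7,0,0,0,-1,0,0,0.4,0,0,0,-1,0,0,0.25,0,0,0,-1,0,0,0,0,0,0,-1,0,-0.2,0,0,0,0,-1,0,-0.2,0,0,0,0,-1,0,-0.2,0,0,0,0,-1,0,-0.2,0,0,0,0,-1,0,-0.2,0,0,0,0,-1,0,-0.2,0,0,0,0,-1,0,0,0,0,0,0])

```text
time_s: 38.12
ee_pos: [0.5128, 0.3982, 0.0367]
tcp_rot: [-0.272, 0.962, -0.001, 0.0]
force: [0.7, -0.4, 0.0]
finger_gap: 0.005
finger_force: 0.0
```

```bash
python3 - <<'E'
from h import *
go(B(49,45),.036,211.6)
p=bot.camera("side"); im=p["color"][220:320,130:270]; cv2.imwrite("pics/s4c.png",cv2.cvtColor(cv2.resize(im,None,fx=5,fy=5,interpolation=cv2.INTER_CUBIC),cv2.COLOR_RGB2BGR))
E
```

```text
now [0.5128 0.3982 0.0367] yaw -148.5 units tx 0.05 ty -0.05 tz 0.03 turn -0.002 q7 0.79
```

View pics/s4c.png

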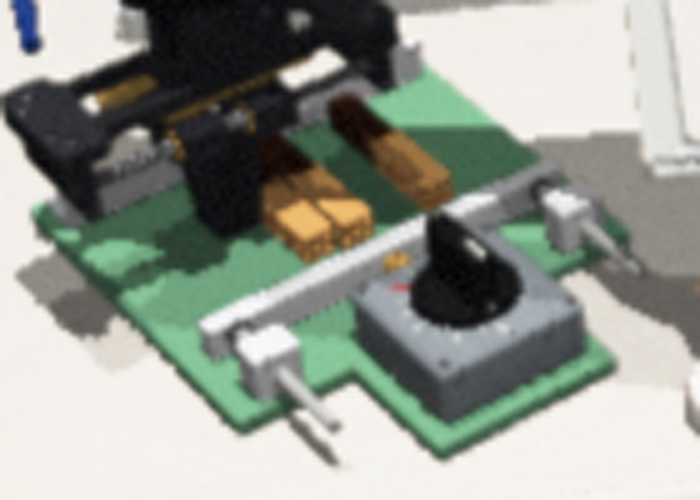

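Request:
play_rows(deltas=[-1,0,0.3,0,0,0,0,-1,0,0,-0.6,0,0,0,-1,0,0,-1,0,0,0,-1,0,0,-1,0,0,0,-1,0,0,0,0,0,0,-1,0,-0.9,0,0,0,0,-1,0,-0.9,0,0,0,0,-1,0,-0.9,0,0,0,0,-1,0,-0.9,0,0,0,0,-1,0,-0.9,0,0,0,0,-1,0,-0.9,0,0,0,0,-1,0,0,0,0,0,0,-1,0,0,0,0,0,0,-1,0,0,0,0,0,0])

```text
time_s: 39.33
ee_pos: [0.5775, 0.2926, 0.1022]
tcp_rot: [-0.273, 0.962, 0.001, 0.0]
force: [-1.5, -0.5, 0.2]
finger_gap: 0.003
finger_force: 0.0
```

```bash
python3 - <<'E'
from h import *
go(B(49,-81),.036,211.6)
p=bot.camera("top")
for o in batons(p,.030,roi=(130,150,290,330)): d=o[0]-O; print("board",1000*d@EX,1000*d@EY)
E
```

```text
now [0.5775 0.2926 0.1022] yaw -148.3 units tx 0.05 ty -0.13 tz 2.65 turn 0.002 q7 1.03
```

Request:
play_rows(deltas=[-1,0,-0.13,0.8,0,0,0,-1,0,0,0.8,0,0,0,-1,0,0,0.6,0,0,0,-1,0,0,0.4,0,0,0,-1,0,0,0,0,0,0,-1,0,0.19,0,0,0,0,-1,0,0.19,0,0,0,0,-1,0,0.19,0,0,0,0,-1,0,0.19,0,0,0,0,-1,0,0.19,0,0,0,0,-1,0,0.19,0,0,0,0,-1,0,0.19,0,0,0,0,-1,0,0,0,0,0,0,-1,0,0,0,0,0,0])

```text
time_s: 40.55
ee_pos: [0.5623, 0.3171, 0.0367]
tcp_rot: [-0.273, 0.962, 0.0, -0.0]
force: [-0.2, -0.4, 0.1]
finger_gap: 0.006
finger_force: 0.0
```

```bash
python3 - <<'E'
from h import *
go(B(49,-45),.036,211.6); print(bot.observe()["force"])
E
```

```text
now [0.5623 0.3171 0.0367] yaw -148.3 units tx 0.04 ty 0.15 tz 0.03 turn 0.001 q7 0.94
[-0.16339566 -0.44183239  0.1351513 ]
```

Request:
play_rows(deltas=[-1,0,-0.3,0,0,0,0,-1,0,0,-0.6,0,0,0,-1,0,0,-1,0,0,0,-1,0,0,-1,0,0,0,-1,0,0,-1,0,0,0,-1,0,0,-1,0,0,0,-1,0,0,0,0,0,0])

```text
time_s: 41.13
ee_pos: [0.5689, 0.3119, 0.158]
tcp_rot: [-0.272, 0.962, 0.001, 0.004]
force: [0.4, 0.4, -0.4]
finger_gap: 0.003
finger_force: 0.0
```

```bash
python3 - <<'E'
from h import *
go([.4028,.278],.0775,211.6)
p=bot.camera("side"); save(p,"s5.png"); im=p["color"][220:320,130:270]; cv2.imwrite("pics/s5c.png",cv2.cvtColor(cv2.resize(im,None,fx=5,fy=5,interpolation=cv2.INTER_CUBIC),cv2.COLOR_RGB2BGR))
E
```

```text
now [0.5689 0.3119 0.158 ] yaw -148.4 units tx 6.37 ty 2.32 tz 3.22 turn -0.001 q7 1.03
```

View pics/s5c.png

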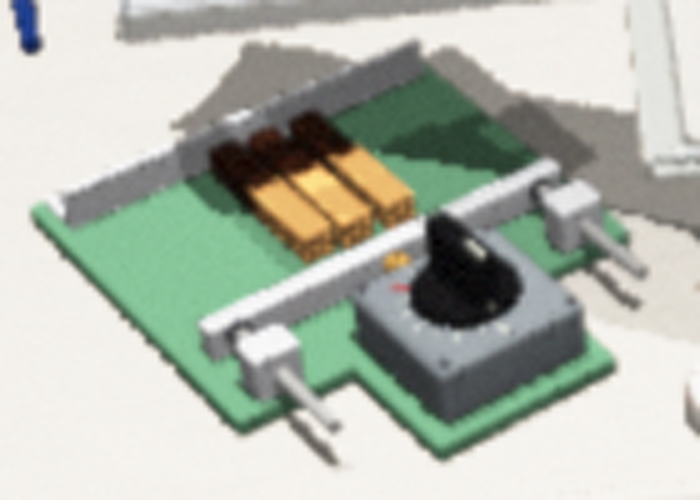

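Side crop: the three batons lie as a compact row, chocolate ends at the fence, and the bar is fully open. Now back to the dial.

Request:
play_rows(deltas=[-0.2,0.8,0.29,0,0,0,0,-0.2,0.8,0.29,0,0,0,0,-0.2,0.8,0.29,0,0,0,0,-0.2,0.8,0.29,0,0,0,0,-0.2,0.8,0.29,0,0,0,0,-0.2,0.8,0.29,0,0,0,0,-0.2,0.8,0.29,0,0,0,0,-0.2,0.77,0.29,0,0,0,0,-0.2,0,0,0,0,0,0,-0.2,0,0,0,0,0,0,-0.2,0,0,0,0,0,0], grip_force=35)

```text
time_s: 42.1
ee_pos: [0.4014, 0.2759, 0.1516]
tcp_rot: [-0.272, 0.962, -0.0, 0.0]
force: [-0.4, 0.0, -0.3]
finger_gap: 0.403
finger_force: 0.0
```

```bash
python3 - <<'E'
from h import *
go([.4028,.278],.0775,211.6)
E
```

```text
now [0.4014 0.2759 0.1516] yaw -148.4 units tx -0.09 ty 0.04 tz 2.96 turn -0.001 q7 0.82
```

Request:
play_rows(deltas=[-0.2,-0.09,0.04,0.8,0,0,0,-0.2,0,0,0.8,0,0,0,-0.2,0,0,0.7,0,0,0,-0.2,0,0,0.4,0,0,0,-0.2,0,0,0.26,0,0,0,-0.2,0,0,0,0,0,0,-1,0,0,0,0,0,0,-1,0,0,0,0,0,0,-1,0,0,0,0,0,0,-1,0,0,0,0,0,0,-1,0,0,0,0,0,0,-1,0,0,0,0,0,0,-1,0,0,0,0,0,0,-1,0,0,0,0,0,0,-1,0,0,0,0,0,0])

```text
time_s: 43.35
ee_pos: [0.4026, 0.2783, 0.0784]
tcp_rot: [-0.272, 0.962, -0.0, 0.001]
force: [1.0, -1.2, 6.8]
finger_gap: 0.152
finger_force: 35.0
```

Request:
play_rows(deltas=[-1,0,0,0,0,0,0.14,-1,0,0,0,0,0,0.14,-1,0,0,0,0,0,0.14,-1,0,0,0,0,0,0.14,-1,0,0,0,0,0,0.14,-1,0,0,0,0,0,0.14,-1,0,0,0,0,0,0.14,-1,0,0,0,0,0,0.14,-1,0,0,0,0,0,0.14,-1,0,0,0,0,0,0.14,-1,0,0,0,0,0,0.14,-1,0,0,0,0,0,0.14,-1,0,0,0,0,0,0.14,-1,0,0,0,0,0,0,-1,0,0,0,0,0,0])

```text
time_s: 44.6
ee_pos: [0.4027, 0.279, 0.0783]
tcp_rot: [0.423, 0.906, 0.001, 0.001]
force: [1.5, 0.7, 6.6]
finger_gap: 0.155
finger_force: 35.0
```

```bash
python3 - <<'E'
from h import *
go([.4028,.278],.0775,71.6); s=bot.observe(); print(s["force"],s["ft_torque"],s["finger_gap"],s["qpos"])
E
```

```text
now [0.4027 0.279  0.0783] yaw 129.9 units tx -0.03 ty -0.02 tz 0.03 turn 1.296 q7 -0.49
[1.48475504 0.73313529 6.56329254] [ 0.0500296  -0.45007528  0.06035261] 0.1546232132370526 [-0.26769571  0.62483641 -0.54016805  2.0428347   0.54907845  0.61528335
 -0.48621642]
```

Tracking is exact (81.7° so far). Another 58.3° to click 7.

Request:
play_rows(deltas=[-1,0,0,0,0,0,0.1,-1,0,0,0,0,0,0.1,-1,0,0,0,0,0,0.1,-1,0,0,0,0,0,0.1,-1,0,0,0,0,0,0.1,-1,0,0,0,0,0,0.1,-1,0,0,0,0,0,0.1,-1,0,0,0,0,0,0.1,-1,0,0,0,0,0,0.1,-1,0,0,0,0,0,0.1,-1,0,0,0,0,0,0.1,-1,0,0,0,0,0,0.1,-1,0,0,0,0,0,0.1,-1,0,0,0,0,0,0,-1,0,0,0,0,0,0,-1,0,0,0,0,0,0])

```text
time_s: 45.93
ee_pos: [0.4032, 0.279, 0.0783]
tcp_rot: [0.812, 0.584, 0.001, -0.0]
force: [2.9, 0.2, 5.9]
finger_gap: 0.156
finger_force: 35.0
```

```bash
python3 - <<'E'
from h import *
go([.4028,.278],.0775,71.6); s=bot.observe(); print(s["force"],s["ft_torque"],s["finger_gap"])
p=bot.camera("side"); save(p,"s6.png"); im=p["color"][220:320,130:270]; cv2.imwrite("pics/s6c.png",cv2.cvtColor(cv2.resize(im,None,fx=5,fy=5,interpolation=cv2.INTER_CUBIC),cv2.COLOR_RGB2BGR))
E
```

```text
now [0.4032 0.279  0.0783] yaw 71.4 units tx -0.04 ty -0.00 tz 0.03 turn -0.003 q7 -1.29
[2.91666835 0.22452936 5.87904497] [-0.04322492 -0.59776908 -0.02560468] 0.15599368491039003
```

View pics/s6c.png

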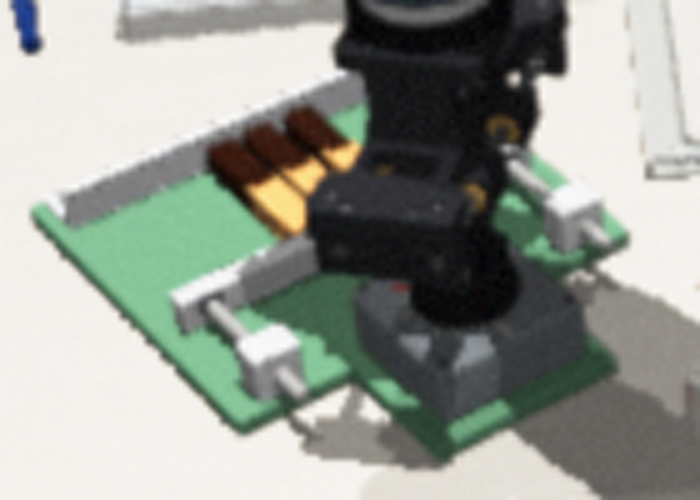

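```bash
python3 - <<'E'
from h import *
for n in ("side","top"):
    p=bot.camera(n); C=cloud(p); d=C[...,:2]-O; bx=1000*d@EX; by=1000*d@EY; z=1000*C[...,2]
    m=(z>27)&(z<39)&(bx>-30)&(bx<40)&(np.abs(by)>45)&(np.abs(by)<103)
    print(n,m.sum(),np.percentile(bx[m],[2,25,50,75,98]) if m.sum() else "", "left/right",(m&(by>0)).sum())
    if n=="top":
        for o in batons(p,.030,roi=(130,150,290,330)): e=o[0]-O; print("board",1000*e@EX,1000*e@EY)
E
```

```text
side 146 [-27.65908976  -9.9805055   -6.50042043  -2.32417329   4.43173205] left/right 122
top 209 [-26.08496432  -6.55313079  -2.59774647   0.95202746   4.05230045] left/right 42
[0.5536 0.34  ] [np.float64(31.3), 96.6, 19.2, 189, 204]
[0.5356 0.3695] [np.float64(31.0), 96.7, 39.5, 172, 209]
board 54.59646262630299 -24.7928987226383
board 54.682600610604474 9.765580568556597
```

Bar face at x≈+3.5 (click 7), row flush at the fence. One baton still has a gap of about 5 mm to its neighbour. With the bar guiding it, I nudge it closer before backing off.

Request:
play_rows(deltas=[-0.2,0,0,0,0,0,0,-0.2,0,0,0,0,0,0,-0.2,0,0,0,0,0,0,-0.2,0,0,0,0,0,0,-0.2,0,0,-0.4,0,0,0,-0.2,0,0,-0.9,0,0,0,-1,0,0,-1,0,0,0,-1,0,0,-1,0,0,0.127,-1,0,0,0,0,0,0.127,-1,0,0,0,0,0,0.127,-1,0,0,0,0,0,0.127,-1,0,0,0,0,0,0.127,-1,0,0,0,0,0,0.127,-1,0,0,0,0,0,0.127,-1,0,0,0,0,0,0])

```text
time_s: 47.33
ee_pos: [0.4017, 0.2784, 0.1607]
tcp_rot: [0.964, 0.268, 0.0, -0.0]
force: [-0.2, 0.6, -0.3]
finger_gap: 0.003
finger_force: 0.0
```

Request:
play_rows(deltas=[-1,0.78,0.4,0,0,0,0,-1,0.78,0.4,0,0,0,0,-1,0.78,0.4,0,0,0,0,-1,0.78,0.4,0,0,0,0,-1,0.78,0.4,0,0,0,0,-1,0.78,0.4,0,0,0,0,-1,0.78,0.4,0,0,0,0,-1,0.78,0.4,0,0,0,0,-1,0,0,0,0,0,0,-1,0,0,0,0,0,0])

```text
time_s: 48.17
ee_pos: [0.5772, 0.2903, 0.1601]
tcp_rot: [0.963, 0.27, -0.0, -0.0]
force: [-0.2, -0.1, -1.1]
finger_gap: 0.005
finger_force: 0.0
```

```bash
python3 - <<'E'
from h import *
go(B(52,-57),.036,31.6)
p=bot.camera("top"); C=cloud(p)
t=(C[...,2]>.07)&(C[...,2]<.1)&(np.hypot(C[...,0]-.403,C[...,1]-.2764)<.045); q=np.argwhere(t)[:,::-1]
if len(q)>50: print("grip",len(q),cv2.minAreaRect((ray(p,q,.083)*1000).astype(np.float32)))
E
```

```text
now [0.5772 0.2903 0.1601] yaw 31.3 units tx 0.13 ty -0.90 tz 4.96 turn -0.007 q7 -1.65
```

Request:
play_rows(deltas=[-1,0.13,-0.78,0,0,0,0,-1,0,0,0.9,0,0,0,-1,0,0,0.9,0,0,0,-1,0,0,0.9,0,0,0,-1,0,0,0.9,0,0,0,-1,0,0,0.8,0,0,0,-1,0,0,0.5,0,0,0,-1,0,0,0,0,0,0])

```text
time_s: 48.88
ee_pos: [0.5666, 0.3083, 0.0351]
tcp_rot: [0.963, 0.27, -0.003, 0.0]
force: [-0.3, 0.3, -0.1]
finger_gap: 0.003
finger_force: 0.0
```

```bash
python3 - <<'E'
from h import *
go(B(52,-44.5),.036,31.6)
E
```

```text
now [0.5666 0.3083 0.0351] yaw 31.3 units tx 0.11 ty -0.57 tz -0.04 turn -0.006 q7 -1.71
```

Request:
play_rows(deltas=[-1,0,-0.1,0,0,0,0,-1,0,-0.1,0,0,0,0,-1,0,-0.1,0,0,0,0,-1,0,-0.1,0,0,0,0,-1,0,-0.09,0,0,0,0,-1,0,-0.08,0,0,0,0,-1,0,0,0,0,0,0])

```text
time_s: 49.47
ee_pos: [0.5621, 0.3218, 0.0381]
tcp_rot: [0.963, 0.269, 0.0, -0.0]
force: [-0.4, -0.5, -0.5]
finger_gap: 0.006
finger_force: 0.0
```

Request:
play_rows(deltas=[-1,0,0.3,0,0,0,0,-1,0,0,-0.8,0,0,0,-1,0,0,-1,0,0,0,-1,0,0,-1,0,0,0,-1,0,0,-1,0,0,0,-1,0,0,-1,0,0,-0.127,-1,0,0,0,0,0,-0.127,-1,0,0,0,0,0,-0.127,-1,0,0,0,0,0,-0.127,-1,0,0,0,0,0,-0.127,-0.2,0,0,0,0,0,-0.127,-0.2,0,0,0,0,0,-0.127,-0.2,0,0,0,0,0,0])

```text
time_s: 50.55
ee_pos: [0.5664, 0.3137, 0.1574]
tcp_rot: [0.812, 0.583, -0.0, 0.0]
force: [0.1, 0.9, -1.4]
finger_gap: 0.208
finger_force: 0.0
```

```bash
python3 - <<'E'
from h import *
go([.403,.2788],.0775,71.6)
p=bot.camera("side"); save(p,"s7.png"); im=p["color"][220:320,130:270]; cv2.imwrite("pics/s7c.png",cv2.cvtColor(cv2.resize(im,None,fx=5,fy=5,interpolation=cv2.INTER_CUBIC),cv2.COLOR_RGB2BGR))
E
```

```text
now [0.5664 0.3137 0.1574] yaw 71.4 units tx -3.41 ty -5.74 tz 3.20 turn -0.005 q7 -1.09
```

View pics/s7c.png

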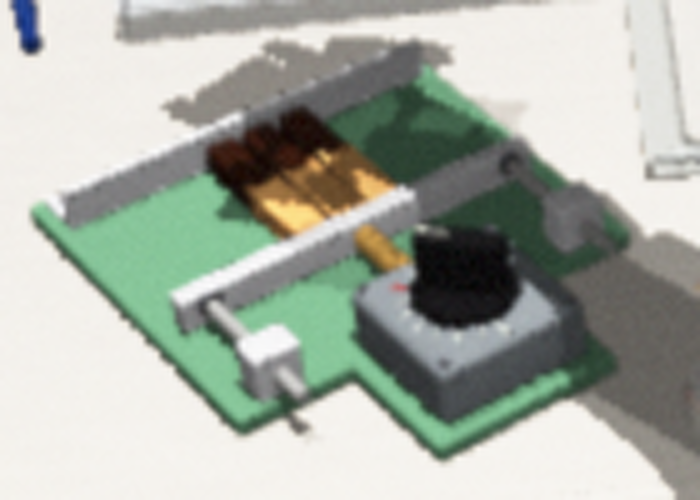

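Side crop: the row is compact and flush, the bar close behind it. Going back to the dial for the two-click back-off.

Request:
play_rows(deltas=[-0.2,-0.487,-0.82,0,0,0,0,-0.2,-0.487,-0.82,0,0,0,0,-0.2,-0.487,-0.82,0,0,0,0,-0.2,-0.487,-0.82,0,0,0,0,-0.2,-0.487,-0.82,0,0,0,0,-0.2,-0.487,-0.82,0,0,0,0,-0.2,-0.487,-0.82,0,0,0,0,-0.2,0,0,0,0,0,0,-0.2,0,0,0,0,0,0])

```text
time_s: 51.35
ee_pos: [0.4023, 0.28, 0.1579]
tcp_rot: [0.814, 0.582, 0.0, 0.0]
force: [1.3, -0.0, -0.1]
finger_gap: 0.399
finger_force: 0.0
```

```bash
python3 - <<'E'
from h import *
go([.403,.2788],.0775,71.6)
E
```

```text
now [0.4023 0.28   0.1579] yaw 71.1 units tx -0.04 ty 0.04 tz 3.22 turn -0.011 q7 -1.24
```

Request:
play_rows(deltas=[-0.2,-0.04,0.04,0.8,0,0,-0.01,-0.2,0,0,0.8,0,0,0,-0.2,0,0,0.8,0,0,0,-0.2,0,0,0.5,0,0,0,-0.2,0,0,0.3,0,0,0,-0.2,0,0,0,0,0,0,-1,0,0,0,0,0,0,-1,0,0,0,0,0,0,-1,0,0,0,0,0,0,-1,0,0,0,0,0,0,-1,0,0,0,0,0,0,-1,0,0,0,0,0,0,-1,0,0,0,0,0,0,-1,0,0,0,0,0,0])

```text
time_s: 52.52
ee_pos: [0.4035, 0.2796, 0.0784]
tcp_rot: [0.811, 0.586, 0.001, -0.0]
force: [-2.1, 0.8, 6.9]
finger_gap: 0.155
finger_force: 35.0
```

Request:
play_rows(deltas=[-1,0,0,0,0,0,-0.1,-1,0,0,0,0,0,-0.1,-1,0,0,0,0,0,-0.1,-1,0,0,0,0,0,-0.1,-1,0,0,0,0,0,-0.1,-1,0,0,0,0,0,-0.1,-1,0,0,0,0,0,-0.1,-1,0,0,0,0,0,-0.1,-1,0,0,0,0,0,-0.09,-1,0,0,0,0,0,0,-1,0,0,0,0,0,0,-1,0,0,0,0,0,0])

```text
time_s: 53.52
ee_pos: [0.4027, 0.2796, 0.0784]
tcp_rot: [0.561, 0.828, 0.0, -0.0]
force: [-4.4, 0.2, 8.3]
finger_gap: 0.153
finger_force: 35.0
```

```bash
python3 - <<'E'
from h import *
go([.403,.2788],.0775,111.6);s=bot.observe(); print(s["force"],s["ft_torque"],s["finger_gap"])
E
```

```text
now [0.4027 0.2796 0.0784] yaw 111.7 units tx -0.03 ty -0.00 tz 0.04 turn 0.003 q7 -0.75
[-4.44042637  0.23105609  8.33300521] [-0.04852939  0.83508734  0.00151248] 0.15321942834351662
```

Request:
play_rows(deltas=[-0.2,0,0,0,0,0,0,-0.2,0,0,0,0,0,0,-0.2,0,0,0,0,0,0,-0.2,0,0,0,0,0,0,-0.2,0,0,0,0,0,0,-0.2,0,0,-0.4,0,0,0,-0.2,0,0,-0.9,0,0,0,-0.2,0,0,-1,0,0,0,-0.2,0,0,-1,0,0,0,-0.2,0,0,-1,0,0,0])

```text
time_s: 54.35
ee_pos: [0.403, 0.279, 0.1869]
tcp_rot: [0.561, 0.828, -0.0, -0.0]
force: [0.2, -0.7, -0.8]
finger_gap: 0.4
finger_force: 0.0
```

Request:
play_rows(deltas=[-0.2,-1,-0.1,0,0,0,0,-0.2,-1,-0.1,0,0,0,0,-0.2,-1,-0.1,0,0,0,0,-0.2,-1,-0.1,0,0,0,0,-0.2,-1,-0.1,0,0,0,0,-0.2,-1,-0.1,0,0,0,0,-0.2,-1,-0.1,0,0,0,0,-0.2,-1,-0.1,0,0,0,0,-0.2,-1,-0.1,0,0,0,0,-0.2,-1,-0.1,0,0,0,0,-0.2,-1,-0.1,0,0,0,0,-0.2,-1,-0.1,0,0,0,0,-0.2,-1,-0.1,0,0,0,0,-0.2,0,0,0,0,0,0,-0.2,0,0,0,0,0,0])

```text
time_s: 55.6
ee_pos: [0.4935, -0.0361, 0.1856]
tcp_rot: [0.563, 0.827, 0.0, 0.0]
force: [-0.4, 0.1, -0.4]
finger_gap: 0.4
finger_force: 0.0
```

```bash
python3 - <<'E'
from h import *
p=bot.camera("top"); C=cloud(p); save(p,"top9.png")
t=(C[...,2]>.07)&(C[...,2]<.1)&(np.hypot(C[...,0]-.403,C[...,1]-.2764)<.045); q=np.argwhere(t)[:,::-1]
print("grip",len(q),cv2.minAreaRect((ray(p,q,.083)*1000).astype(np.float32)),"expect", 31.6-100)
for o in batons(p,.030,roi=(130,150,290,330)): e=o[0]-O; print("board",1000*e@EX,1000*e@EY)
im=p["color"][150:330,110:290]; cv2.imwrite("pics/t9c.png",cv2.cvtColor(cv2.resize(im,None,fx=3.3,fy=3.3,interpolation=cv2.INTER_CUBIC),cv2.COLOR_RGB2BGR))
E
```

```text
grip 143 ((402.74774169921875, 276.8459777832031), (14.66625690460205, 47.29121398925781), 21.614356994628906) expect -68.4
[0.5399 0.3595] [np.float64(31.6), 100.0, 61.3, 172, 204]
board 53.16668143387832 -0.9653860527890149
```

View pics/t9c.png

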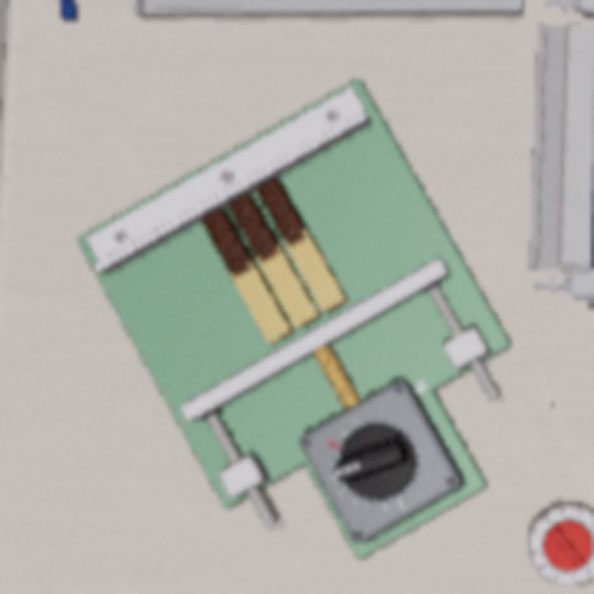

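Top crop: the row is straight and flush at the fence, the bar is backed off, and the grip bar is at 111.6°, which is click 5. Handing in.

```bash
python3 -c "
from plant import bot
print(bot.close_job())"
```

```text
the job is handed in; nothing more can be done
None
```

I handed the job in at about 56 s; no verdict came back. The three batons on the belt now lie flat in a row, chocolate ends at the fence, with about 5 mm of gaps in all; the dial was opened to the stop, wound seven clicks, backed off two, and read click 5 in the last picture.

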